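# Plug-gauge three sleeves and sort out the tight ones

### The arm

A 6-joint arm with a two-finger parallel gripper is mounted at the origin on a cart in front of the work surface, level with it; the furniture and walls round the work are solid. World frame = base frame: x ahead of the robot, y to its left, z up, the work surface at z = 0. Lengths are in m, angles in degrees, forces in N, time in s.
With the tool pointing down it reaches from about 0.4 to 0.825 m from the base axis. Payload 7 kg.
Tool frame: the origin (TCP) lies where the fingers leave the gripper's body, on its centre line; the fingertips stand 66 mm ahead of it and the grasp point (between the pads) lies 47 mm ahead of it; z points along the fingers, y is the direction in which the jaws open and shut (so a half turn about z gives the same grasp; the last joint's range is limited). The gripper opens to 88 mm and grips with 3 to 60 N. Pads are 19 mm wide; open, the fingers measure 130 mm over their backs; the gripper's body (78 mm by 193 mm) begins 47 mm behind the grasp point.
Start: joints at [91.335, 20.546, 0.682, 0, -70.136, -16.507], TCP at [0.177, 0.651, 0.292] pointing down, gripper open.
Joint ranges: [-176.03, 176.03], [-82.01, 121.73], [-58.28, 71.71], [-173.87, 95.51], [-174.79, -0.11], [-173.66, 173.66]. Speed limits (degrees/s): [136.94, 136.94, 172.46, 180, 180, 180].

### API

Orientations are given as [roll, pitch, yaw] about the fixed x, y, z axes, in that order (R = Rz(yaw) Ry(pitch) Rx(roll)).
In Python, from plant import get_obs, snapshot, close_job gives the robot as it stands.
- The arm moves only by the tool play_rows, never from a script. Its argument "series" is a list of rows, each a list of 5 numbers: the opening in per cent of the stroke, from 0 (shut) to 100 (fully open), then the shift along the tool's x, y, z in m, then the turn about the tool's z in degrees. In form: [[jaw, dx, dy, dz, spin], ...]. A call has 1 to 10 rows; each row is the pose to reach, as a shift and turn from the pose commanded when the call began, along the tool's axes at that moment; what a row does not reach only later rows make up. A row lasts 1/10 s, in which the tool goes at most 50 mm and 8.59 degrees, less where a joint would pass 70% of its speed; a pose out of reach is approached as far as the arm can. A call with a gripper value outside its range is refused whole. The fingers move at their own pace and stop on an object; the grip force is fixed at half the most. Time passes only in rows, so rows that repeat a pose let the fingers close. It gives the time, the measured TCP pose, the force and the opening at its end, in the units of the state.
- get_obs(): the state, without advancing time (a new reading comes with each control period).
- snapshot(name): name is "scene" or "top" or "wrist"; returns a dict with "frame" (420x560x3 uint8, red, green, blue), "z_map" (420x560 float32, m along the optical axis (not along the pixel's ray), 0 where there is no reading), "mtx" (3x3 intrinsics, pixels), "camera_from_world" (4x4, takes a point from world to camera coordinates); the wrist camera has in their place "tool_from_camera" (4x4, takes a point from camera to tool coordinates, whose origin is the TCP and whose axes are the flange's). Camera axes: x right, y up, looking along -z (the intrinsics and any distortion apply to the point x, -y, -z); pixel columns grow to the right and rows downward; lengths in m; the calibration is good to about 2 mm. A picture is of the moment at which its call begins: read the wrist's pose just before it.
- close_job(): hands the job in, once; it reports no verdict.
The state is a dict: "clock": time; "joint_pos": joint angles; "qvel": joint speeds; "tau": joint torques, N m; "tool_pos": TCP position; "orientation": TCP orientation; "force": force on the tool from outside, world axes, zero at the start; "moment": the same for the moment, N m; "opening": finger opening in m.
Only numpy, scipy, OpenCV 4.12 (cv2) and the standard library are available. Lean on these libraries where they do the work, as an engineer would, in place of code of your own. Each camera call takes 0.05 s, during which the arm holds its last target.

### The job

Take the plug gauge from its stand and try its long end in the bores of the three sleeves on the mat, feeling it in gently and never pushing down on a sleeve harder than about 20 N. Leave the gauge standing fully home in the one sleeve that lets it through, that sleeve staying upright on the mat, and set the two tight sleeves upright in the wooden tray. Do not disturb the weight, the V-block and the slip gauge.

Things in the scene. Friction and masses are not known exactly. Their poses are not given: they have to be found in the camera images.
- mat: black, slightly yielding rubber mat, 150 (x) x 390 (y) x 5 mm, fixed; origin at the centre of its underside, so that its top is 5 mm above the origin. The sleeves stand on it, at least 90 mm apart
- sleeve_a_centre (a point): turned aluminium sleeve, upright, 60 mm high: foot dia 46 (8 mm high), body dia 44, top land dia 42 (uppermost 15 mm), bore dia 23.2 at the top, 0.13 to 0.26 kg, holds a captive loose liner ring that may rattle. The three look alike from outside. This point is on its axis, 30 mm above its underside and 30 mm under the top face; z up along the bore
- sleeve_b_centre (a point): turned aluminium sleeve, upright, 60 mm high: foot dia 46 (8 mm high), body dia 44, top land dia 42 (uppermost 15 mm), bore dia 23.2 at the top, 0.13 to 0.26 kg, holds a captive loose liner ring that may rattle. The three look alike from outside. This point is on its axis, 30 mm above its underside and 30 mm under the top face; z up along the bore
- sleeve_c_centre (a point): turned aluminium sleeve, upright, 60 mm high: foot dia 46 (8 mm high), body dia 44, top land dia 42 (uppermost 15 mm), bore dia 23.2 at the top, 0.13 to 0.26 kg, holds a captive loose liner ring that may rattle. The three look alike from outside. This point is on its axis, 30 mm above its underside and 30 mm under the top face; z up along the bore
- sleeve_a: the same sleeve a as a body; origin at the centre of its underside, z up. One of the three sleeves takes the gauge all the way; in the other two the liner, 15 mm below the top face, is too tight: the gauge goes in 15 to 17 mm and stops dead, some 14 mm short of home. Which one is good changes from run to run
- sleeve_b: the same sleeve b as a body; origin at the centre of its underside, z up. One of the three sleeves takes the gauge all the way; in the other two the liner, 15 mm below the top face, is too tight: the gauge goes in 15 to 17 mm and stops dead, some 14 mm short of home. Which one is good changes from run to run
- sleeve_c: the same sleeve c as a body; origin at the centre of its underside, z up. One of the three sleeves takes the gauge all the way; in the other two the liner, 15 mm below the top face, is too tight: the gauge goes in 15 to 17 mm and stops dead, some 14 mm short of home. Which one is good changes from run to run
- gauge_handle (a point): plug gauge, upright, 112 mm, 0.14 kg: at the bottom the testing end, steel, dia 21 x 30 mm; then the black hexagonal handle, 64 mm long, 24 mm across flats, its lower face being the shoulder; on top a steel end 18 mm long. This point: centre of the handle, on the axis, 32 mm above the shoulder, 62 mm above the lower tip. x axis down to the testing end; z axis level, square to two handle flats
- gauge: the same gauge as a body; origin 12 mm off its axis on a handle flat, axes as above. Grip the handle on two flats: along its z axis or 60 degrees either way. Fully home, its shoulder rests on the sleeve's top face (handle centre 62 mm above the sleeve's centre point)
- stand: dark steel block 60 x 60 x 36 mm, fixed, with a hole dia 24, 33 mm deep, in the middle of its top; origin at the centre of its underside. The gauge stands in the hole with its shoulder on the block's top; lift it straight up by more than 30 mm to clear
- tray_floor (a point): shallow light-wood tray, 120 (x) x 180 (y) x 12 mm outside, fixed, empty, with walls 4 mm thick; this point is at the centre of its inner floor, 4 mm above the bench; x and y along its sides. Room for two sleeves side by side along y
- weight: small brass weight, dia 28 x 45 mm; a bystander to be left alone; origin at the centre of its underside
- v_block: ground steel V-block, 40 x 44 x 34 mm; a bystander to be left alone; origin at the centre of its underside
- slip_gauge: steel slip gauge block, 20 x 35 x 10 mm, lying flat; a bystander to be left alone; origin at the centre of its underside
Not all that is in view belongs to the job. What is shaped like the sleeve_b but blue or green is not meant.

How it is judged (in metres and radians):
At the end, for the whole second after the job is handed in: Gauge upright, long end down, in one sleeve, shoulder within 4 mm of its top face, axes within 6 mm; that sleeve upright on the mat; the other two upright (within 0.1 rad) on the tray's floor inside its walls; gauge and sleeves at rest (((z of gauge_handle in the frame of sleeve_a_centre below 0.066 m and horizontal distance between gauge_handle and sleeve_a_centre below 0.006 m and angle between gauge_handle's own x axis and vertical above 3.04 rad and angle between each of sleeve_a_centre, sleeve_b_centre, sleeve_c_centre's own z axis and vertical below 0.1 rad and height (world z) of sleeve_a_centre below 0.038 m and x of sleeve_a_centre in the frame of mat between -0.075 and 0.075 m and y of sleeve_a_centre in the frame of mat between -0.195 and 0.195 m and x of sleeve_b_centre in the frame of tray_floor between -0.045 and 0.045 m and y of sleeve_b_centre in the frame of tray_floor between -0.075 and 0.075 m and z of each of sleeve_b_centre, sleeve_c_centre in the frame of tray_floor below 0.034 m and x of sleeve_c_centre in the frame of tray_floor between -0.045 and 0.045 m and y of sleeve_c_centre in the frame of tray_floor between -0.075 and 0.075 m) or (z of gauge_handle in the frame of sleeve_b_centre below 0.066 m and horizontal distance between gauge_handle and sleeve_b_centre below 0.006 m and angle between gauge_handle's own x axis and vertical above 3.04 rad and angle between each of sleeve_b_centre, sleeve_a_centre, sleeve_c_centre's own z axis and vertical below 0.1 rad and height (world z) of sleeve_b_centre below 0.038 m and x of sleeve_b_centre in the frame of mat between -0.075 and 0.075 m and y of sleeve_b_centre in the frame of mat between -0.195 and 0.195 m and x of sleeve_a_centre in the frame of tray_floor between -0.045 and 0.045 m and y of sleeve_a_centre in the frame of tray_floor between -0.075 and 0.075 m and z of each of sleeve_a_centre, sleeve_c_centre in the frame of tray_floor below 0.034 m and x of sleeve_c_centre in the frame of tray_floor between -0.045 and 0.045 m and y of sleeve_c_centre in the frame of tray_floor between -0.075 and 0.075 m) or (z of gauge_handle in the frame of sleeve_c_centre below 0.066 m and horizontal distance between gauge_handle and sleeve_c_centre below 0.006 m and angle between gauge_handle's own x axis and vertical above 3.04 rad and angle between each of sleeve_c_centre, sleeve_a_centre, sleeve_b_centre's own z axis and vertical below 0.1 rad and height (world z) of sleeve_c_centre below 0.038 m and x of sleeve_c_centre in the frame of mat between -0.075 and 0.075 m and y of sleeve_c_centre in the frame of mat between -0.195 and 0.195 m and x of sleeve_a_centre in the frame of tray_floor between -0.045 and 0.045 m and y of sleeve_a_centre in the frame of tray_floor between -0.075 and 0.075 m and z of each of sleeve_a_centre, sleeve_b_centre in the frame of tray_floor below 0.034 m and x of sleeve_b_centre in the frame of tray_floor between -0.045 and 0.045 m and y of sleeve_b_centre in the frame of tray_floor between -0.075 and 0.075 m)) and linear speed of each of gauge, sleeve_a, sleeve_b, sleeve_c below 0.02 m/s); the robot touches nothing.
It fails at once if with the gauge in or over it, a sleeve is pressed onto the mat with more than 40 N ((contact force between sleeve_a and mat above 40 N and horizontal distance between gauge_handle and sleeve_a_centre below 0.02 m) or (contact force between sleeve_b and mat above 40 N and horizontal distance between gauge_handle and sleeve_b_centre below 0.02 m) or (contact force between sleeve_c and mat above 40 N and horizontal distance between gauge_handle and sleeve_c_centre below 0.02 m)).
It fails at once if the weight, the V-block or the slip gauge is moved by more than 15 mm (distance of any of weight, v_block, slip_gauge from where it was at the start of the episode above 0.015 m).
It also fails if it takes over 72 s, if anything falls off the work surface, if the arm or the gripper's body presses on something with over 40 N, if the wrist force passes 120 N, or if a joint passes its speed limit or range.

## Working session

There is one attempt and no reset: what is moved stays moved. The work goes in short steps, Python scripts to look and compute and a tool call to move; the robot and the scene stay as the last step left them, time stands still between calls to the robot, and variables do not carry over. Pictures are saved under pics/ and viewed, and the job is handed in when it is done.

Besides the shell and the picture viewer there is one more tool, called after "Emit:" as a command line: name --pt "numbers of a row" for each row, then --argument value for the rest. play_rows: Moves the arm, as the interface text tells. Its arguments: {"type":"object","properties":{"series":{"type":"array"}},"required":["series"]}

```bash
mkdir -p pics; ls; python3 - <<'E'
from plant import get_obs, snapshot
import cv2,numpy as np
o=get_obs();print(o)
for n in ["scene","top","wrist"]:
    s=snapshot(n);cv2.imwrite(f"pics/{n}0.png",s["frame"][:,:,::-1])
    np.savez(f"{n}0.npz",**s)
    print(n,s["mtx"],s.get("camera_from_world",s.get("tool_from_camera")), [k for k in s])
E
```

```text
pics
{'clock': 0.0, 'joint_pos': array([ 9.13370453e+01,  2.05918920e+01,  6.33433202e-01, -1.89724832e-02,
       -7.01343909e+01, -1.65066568e+01]), 'qvel': array([-0.01288904,  0.05889705, -0.08833608,  0.13659028,  0.07475815,
        0.06497711]), 'tau': array([-3.00520887e-04, -5.82728148e+01,  2.93062985e+01,  6.99721590e+00,
        7.21115386e-03, -1.57540599e-04]), 'tool_pos': array([0.17655785, 0.65111363, 0.29121845]), 'orientation': array([ 1.79905909e+02, -9.28329824e-03, -1.51760655e+01]), 'force': array([0.70775437, 0.7079389 , 0.3597489 ]), 'moment': array([ 0.01539511, -0.01725932,  0.01457059]), 'opening': 0.08740690597868234}
scene [[391.92473407   0.         281.22614371]
 [  0.         391.92473407 205.77622425]
 [  0.           0.           1.        ]] [[ 0.4965733  -0.86795517 -0.00829344 -0.29259422]
 [ 0.61736655  0.34645832  0.70627557 -0.41099574]
 [-0.6101422  -0.35583769  0.70788844 -0.6932968 ]
 [ 0.          0.          0.          1.        ]] ['frame', 'z_map', 'mtx', 'camera_from_world']
top [[399.57690488   0.         282.20459749]
 [  0.         399.57690488 222.17895786]
 [  0.           0.           1.        ]] [[ 1.19733135e-02 -9.99928305e-01  1.55763551e-04 -3.47609983e-02]
 [ 9.84110278e-01  1.18115036e-02  1.77165031e-01 -5.53859928e-01]
 [-1.77154169e-01 -1.96796395e-03  9.84181146e-01 -1.04841406e+00]
 [ 0.00000000e+00  0.00000000e+00  0.00000000e+00  1.00000000e+00]] ['frame', 'z_map', 'mtx', 'camera_from_world']
wrist [[294.33963258   0.         275.9371316 ]
 [  0.         294.33963258 210.13178055]
 [  0.           0.           1.        ]] [[-7.47702721e-04  9.61264240e-01  2.75627471e-01  7.45378659e-02]
 [ 9.99999353e-01  9.55142548e-04 -6.18378630e-04  8.22810639e-04]
 [-8.57688788e-04  2.75626830e-01 -9.61264332e-01 -9.29739693e-02]
 [ 0.00000000e+00  0.00000000e+00  0.00000000e+00  1.00000000e+00]] ['frame', 'z_map', 'mtx', 'tool_from_camera']
```

View pics/top0.png

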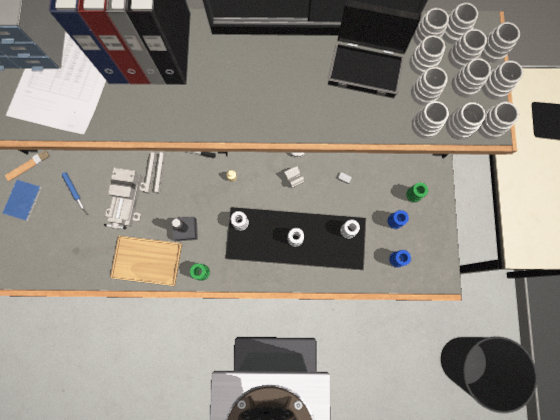

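View pics/scene0.png

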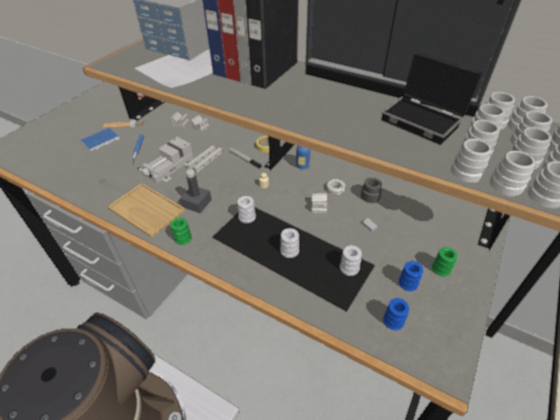

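View pics/wrist0.png

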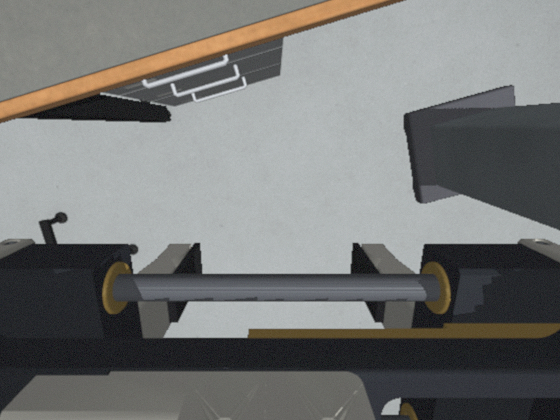

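```bash
cat > h.py <<'E'
import numpy as np,cv2
from scipy.spatial.transform import Rotation as R
def cfw(s,o=None):
    if "camera_from_world" in s: return np.array(s["camera_from_world"])
    T=np.eye(4);T[:3,:3]=R.from_euler('xyz',o["orientation"],degrees=True).as_matrix();T[:3,3]=o["tool_pos"]
    return np.linalg.inv(T@np.array(s["tool_from_camera"]))
def pts(s,C):
    K=s["mtx"];z=s["z_map"];h,w=z.shape
    u,v=np.meshgrid(np.arange(w),np.arange(h))
    P=np.stack([(u-K[0,2])/K[0,0]*z,-(v-K[1,2])/K[1,1]*z,-z],-1)
    W=(P-C[:3,3])@C[:3,:3]
    W[z==0]=np.nan
    return W
def plane(s,C,uv,h):
    K=s["mtx"];uv=np.atleast_2d(uv).astype(float)
    d=np.stack([(uv[:,0]-K[0,2])/K[0,0],-(uv[:,1]-K[1,2])/K[1,1],-np.ones(len(uv))],-1)@C[:3,:3]
    c=-C[:3,:3].T@C[:3,3]
    return c+d*((h-c[2])/d[:,2])[:,None]
def proj(s,C,P):
    K=s["mtx"];q=np.atleast_2d(P)@C[:3,:3].T+C[:3,3]
    return np.stack([K[0,0]*q[:,0]/-q[:,2]+K[0,2],K[1,1]*-q[:,1]/-q[:,2]+K[1,2]],-1)
E
python3 - <<'E'
from h import *
for n in ["top","scene"]:
    s=dict(np.load(n+"0.npz"));C=cfw(s);W=pts(s,C)
    z=W[...,2];x=W[...,0];y=W[...,1]
    m=((z>0.012)&(z<0.2)&(x>0.25)&(x<0.85)).astype(np.uint8)
    k,l,st,c=cv2.connectedComponentsWithStats(m)
    print(n)
    for i in range(1,k):
        if st[i,4]>15:
            q=l==i; t=q&(z>np.nanmax(z[q])-.006)
            print(st[i],"zmax %.3f"%z[q].max(),"topc",W[t].mean(0).round(3),"col",s["frame"][q].mean(0).round(), "ext",np.percentile(W[q],[2,98],axis=0).round(3).tolist())
s=dict(np.load("top0.npz"));
cv2.imwrite("pics/topz.png",cv2.resize(s["frame"][140:300,90:470,::-1],None,fx=2.1,fy=2.1,interpolation=2))
s=dict(np.load("scene0.npz"));
cv2.imwrite("pics/scenez.png",cv2.resize(s["frame"][100:340,90:480,::-1],None,fx=2,fy=2,interpolation=2))
E
```

```text
top
[    0    93   517    65 24741] zmax 0.200 topc [0.777 0.12  0.196] col [159. 148. 133.] ext [[0.71, -0.547, 0.176], [0.847, 0.657, 0.199]]
[437  98  76  20 539] zmax 0.200 topc [ 0.838 -0.496  0.196] col [144. 139. 129.] ext [[0.812, -0.597, 0.192], [0.85, -0.423, 0.199]]
[145 152  10  41 160] zmax 0.022 topc [0.704 0.359 0.018] col [212. 205. 197.] ext [[0.646, 0.35, 0.012], [0.761, 0.367, 0.021]]
[155 153   9  40 157] zmax 0.021 topc [0.704 0.331 0.017] col [216. 209. 202.] ext [[0.647, 0.323, 0.012], [0.76, 0.339, 0.02]]
[285 167  19  20 231] zmax 0.037 topc [ 0.691 -0.061  0.034] col [205. 198. 190.] ext [[0.667, -0.083, 0.015], [0.716, -0.037, 0.036]]
[ 104  168   38   62 1495] zmax 0.066 topc [0.661 0.418 0.061] col [188. 181. 174.] ext [[0.538, 0.385, 0.016], [0.694, 0.456, 0.063]]
[227 170  10  11  85] zmax 0.046 topc [0.695 0.12  0.043] col [224. 210. 172.] ext [[0.682, 0.107, 0.015], [0.709, 0.131, 0.046]]
[ 62 173  17  27  96] zmax 0.019 topc [0.658 0.584 0.016] col [ 87. 120. 173.] ext [[0.621, 0.561, 0.012], [0.695, 0.609, 0.019]]
[408 183  20  19 260] zmax 0.064 to
[... 3109 characters left out ...]
], [0.437, 0.214, 0.062]]
[281 228  18  28 441] zmax 0.068 topc [ 0.516 -0.066  0.065] col [172. 169. 172.] ext [[0.495, -0.087, 0.013], [0.533, -0.048, 0.067]]
[340 245  22  29 477] zmax 0.068 topc [ 0.54  -0.217  0.065] col [168. 166. 168.] ext [[0.519, -0.237, 0.013], [0.558, -0.197, 0.067]]
[433 247  25  27 479] zmax 0.065 topc [ 0.648 -0.409  0.061] col [ 43. 117.  60.] ext [[0.628, -0.428, 0.014], [0.667, -0.389, 0.063]]
[400 261  24  28 494] zmax 0.063 topc [ 0.569 -0.352  0.06 ] col [ 37.  76. 147.] ext [[0.549, -0.372, 0.015], [0.588, -0.332, 0.063]]
[385 298  25  30 551] zmax 0.064 topc [ 0.46  -0.354  0.06 ] col [ 37.  76. 148.] ext [[0.439, -0.373, 0.016], [0.479, -0.334, 0.062]]
```

View pics/topz.png

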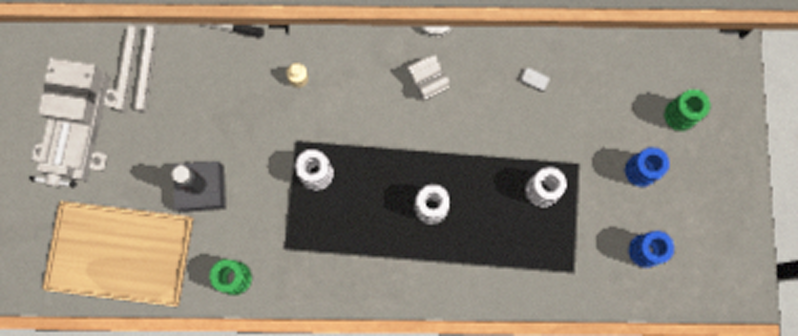

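View pics/scenez.png

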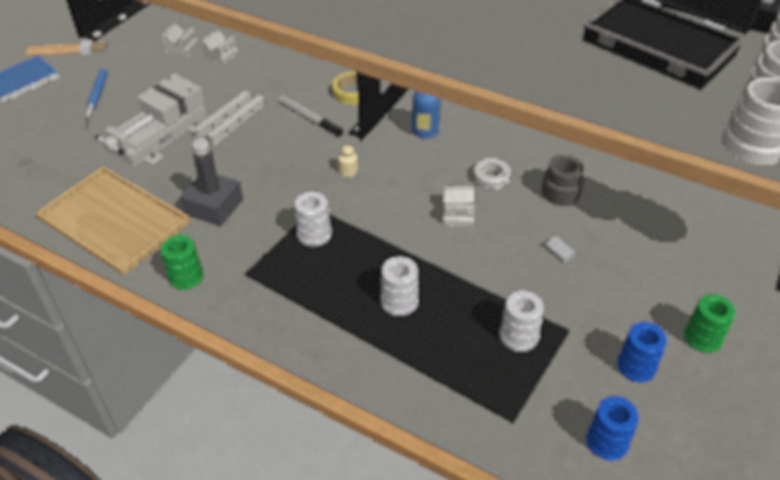

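```bash
cat >> h.py <<'E'
def go(o,tgt,yaw=None):
    "world target -> tool shift (from measured pose)"
    M=R.from_euler('xyz',o["orientation"],degrees=True).as_matrix()
    d=M.T@(np.array(tgt)-o["tool_pos"])
    sp=0 if yaw is None else -((yaw-o["orientation"][2]+180)%360-180)
    print("shift",d.round(4),"spin",round(sp,2))
def st():
    from plant import get_obs
    o=get_obs();print("t",round(o["clock"],2),"p",o["tool_pos"].round(4),"rpy",o["orientation"].round(2),"F",o["force"].round(1),"open",round(o["opening"],4),"J",o["joint_pos"].round(0))
    return o
E
python3 - <<'E'
from h import *
o=st();go(o,[.53,.246,.28],0)
E
```

```text
t 0.15 p [0.1766 0.6512 0.2914] rpy [ 1.7993e+02 -1.0000e-02 -1.5180e+01] F [ 0.8  0.4 -0.5] open 0.0875 J [ 91.  21.   1.  -0. -70. -17.]
shift [0.4472 0.2985 0.0119] spin -15.18
```

Emit:
play_rows --pt "100 0.045 0.03 0.001 -1.5" --pt "100 0.09 0.06 0.002 -3" --pt "100 0.135 0.09 0.003 -4.5" --pt "100 0.18 0.12 0.004 -6" --pt "100 0.225 0.15 0.005 -7.5" --pt "100 0.27 0.18 0.006 -9" --pt "100 0.315 0.21 0.008 -10.5" --pt "100 0.36 0.24 0.009 -12" --pt "100 0.405 0.27 0.01 -13.5" --pt "100 0.447 0.299 0.011 -15.2"

```text
clock: 1.15
tool_pos: [0.5061, 0.2729, 0.2819]
orientation: [-180.0, -0.0, 0.1]
force: [0.2, 1.2, -0.9]
opening: 0.0878
```

```bash
cat > look.py <<'E'
import sys
from h import *
from plant import snapshot
o=st(); s=snapshot("wrist"); n=sys.argv[1]
np.savez(n+".npz",**s,tool_pos=o["tool_pos"],orientation=o["orientation"])
cv2.imwrite("pics/%s.png"%n,s["frame"][:,:,::-1])
E
python3 look.py w1
```

```text
t 1.15 p [0.5061 0.2729 0.2819] rpy [-1.7999e+02 -0.0000e+00  1.1000e-01] F [ 0.2  1.2 -0.9] open 0.0878 J [ 48.  12. -13.  -0. -65.  42.]
```

View pics/w1.png

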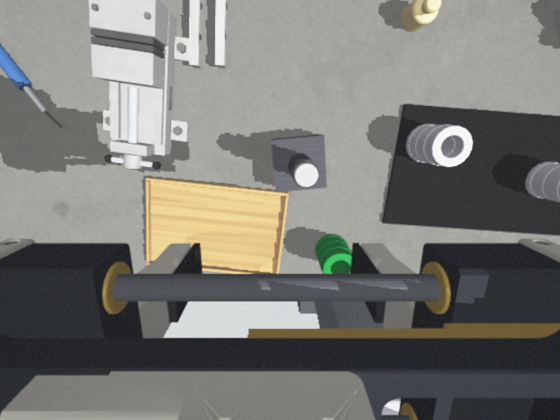

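```bash
python3 - <<'E'
from h import *
o=st();go(o,[.51,.246,.24],0)
s=cv2.imread("pics/w1.png");cv2.imwrite("pics/w1z.png",cv2.resize(s[120:210,250:350],None,fx=6,fy=6,interpolation=2))
E
```

```text
t 1.2 p [0.5092 0.2682 0.2815] rpy [1.7988e+02 1.0000e-02 4.0000e-02] F [ 2.6 -1.1  0.6] open 0.0877 J [ 47.  12. -13.   0. -65.  43.]
shift [0.0008 0.0221 0.0415] spin 0.04
```

View pics/w1z.png

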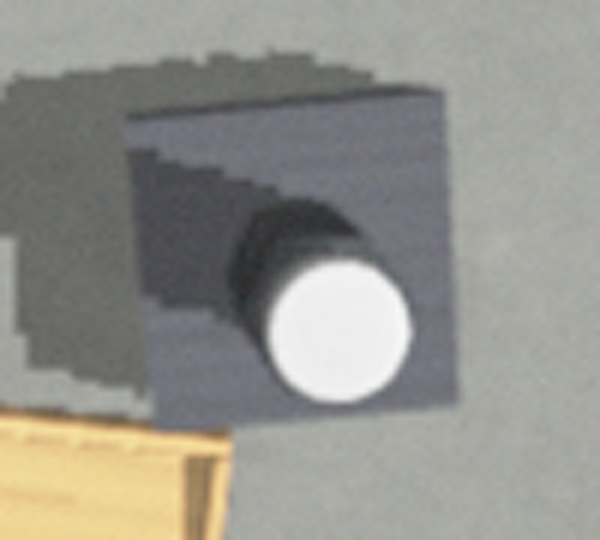

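```bash
python3 - <<'E'
from h import *
o=st();go(o,[.47,.116,.18],0)
E
```

```text
t 1.2 p [0.5092 0.2682 0.2815] rpy [1.7988e+02 1.0000e-02 4.0000e-02] F [ 2.6 -1.1  0.6] open 0.0877 J [ 47.  12. -13.   0. -65.  43.]
shift [-0.0393  0.1519  0.1018] spin 0.04
```

Emit:
play_rows --pt "100 -0.012 0.045 0.02 0" --pt "100 -0.024 0.09 0.05 0" --pt "100 -0.039 0.152 0.101 0" --pt "100 -0.039 0.152 0.101 0" --pt "100 -0.039 0.152 0.101 0" --pt "100 -0.039 0.152 0.101 0" --pt "100 -0.039 0.152 0.101 0" --pt "100 -0.039 0.152 0.101 0"

```text
clock: 2.0
tool_pos: [0.467, 0.1237, 0.1816]
orientation: [-179.9, -0.1, 0.1]
force: [0.3, 0.0, -0.1]
opening: 0.0873
```

```bash
python3 look.py w2
```

```text
t 2.0 p [0.467  0.1237 0.1816] rpy [-1.7995e+02 -8.0000e-02  8.0000e-02] F [ 0.3  0.  -0.1] open 0.0873 J [ 38.   9. -32.   0. -50.  52.]
```

View pics/w2.png

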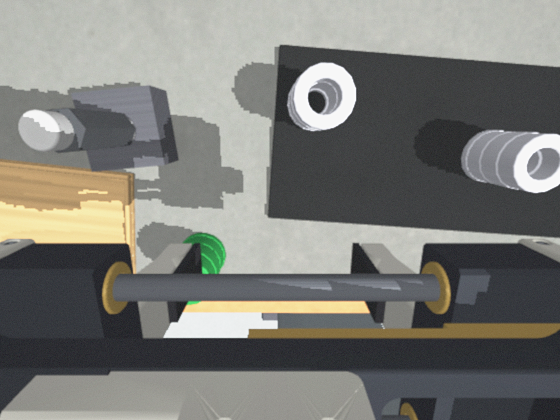

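```bash
python3 - <<'E'
from h import *
s=dict(np.load("w2.npz"));C=cfw(s,s);W=pts(s,C)
x,y,z=W[...,0],W[...,1],W[...,2]
# gauge handle side pts
m=(np.hypot(x-.537,y-.246)<.03)&(z>.042)&(z<.096)
print(m.sum())
P=W[m]
# sectors: local normals via 2D tangent in bands: plane fits on patches
N=[]
u,v=np.where(m)[1],np.where(m)[0]
for a,b in zip(v,u):
    w=W[a-3:a+4,b-3:b+4][m[a-3:a+4,b-3:b+4]]
    if len(w)<25: continue
    c=w.mean(0);_,sv,V=np.linalg.svd(w-c);n=V[2]
    if n@(c-np.array([.54,.12,.26]))>0:n=-n
    if abs(n[2])<.25: N.append([np.degrees(np.arctan2(n[1],n[0])),sv[2]])
N=np.array(N);print(len(N));h,e=np.histogram(N[:,0]%360,bins=72,range=(180,360));
print([(int(a),int(b)) for a,b in zip(e,h) if b])
# gauge top
t=(np.hypot(x-.537,y-.246)<.03)&(z>.113);print("top",W[t].mean(0),t.sum(), W[t].min(0),W[t].max(0))
np.save("hp.npy",P)
# min-width direction of handle points
for n in range(0): pass
im=cv2.imread("pics/w2.png");cv2.imwrite("pics/w2z.png",cv2.resize(im[70:190,0:190],None,fx=4.2,fy=4.2,interpolation=2))
E
```

```text
1598
1568
[(227, 3), (230, 5), (232, 7), (235, 16), (237, 30), (240, 98), (242, 262), (245, 219), (247, 63), (250, 18), (252, 13), (255, 18), (257, 13), (262, 3), (265, 15), (267, 12), (270, 9), (272, 4), (275, 4), (277, 15), (280, 11), (282, 7), (285, 6), (287, 2), (290, 16), (292, 17), (295, 10), (297, 17), (300, 65), (302, 182), (305, 224), (307, 140), (310, 30), (312, 11), (315, 3)]
top [0.53885048 0.24415936 0.11749929] 1533 [0.52828847 0.23438464 0.11300639] [0.54908375 0.2567965  0.12018588]
```

View pics/w2z.png

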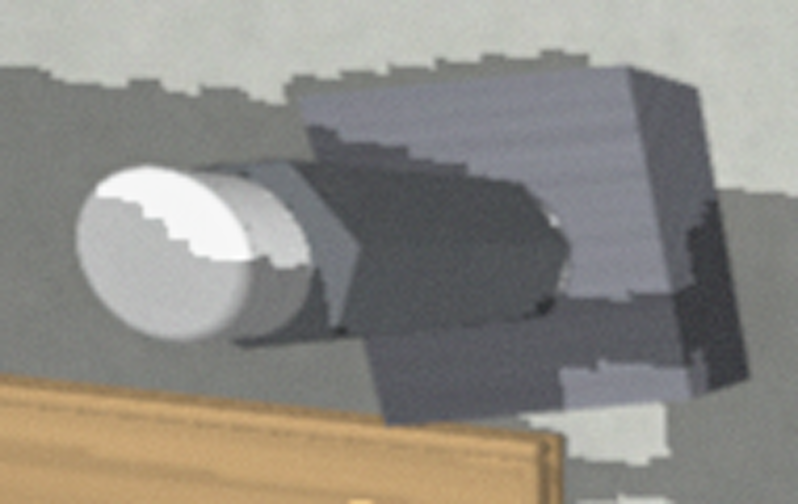

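```bash
python3 - <<'E'
from h import *
s=dict(np.load("w2.npz"));C=cfw(s,s);W=pts(s,C)
P=np.load("hp.npy")
A=[];b=[]
for th in (244.8,304.8):
    n=np.array([np.cos(np.radians(th)),np.sin(np.radians(th))])
    d=P[:,:2]@n
    h,e=np.histogram(d,bins=60);k=h.argmax();c=(e[k]+e[k+1])/2
    q=P[abs(d-c)<.0015]
    cc=q.mean(0);V=np.linalg.svd(q-cc)[2][2];V*=np.sign(V[:2]@n)
    print(len(q),np.degrees(np.arctan2(V[1],V[0]))%360,V[2]); A.append(n);b.append(cc[:2]@n-.012)
print("axis",np.linalg.solve(A,b))
o=st();go(o,[.5385,.245,.2],-25.2)
E
```

```text
915 246.29720319611172 0.0019326061150761102
880 303.60426070591546 -0.003862985820382963
axis [0.5383404  0.24609549]
t 2.05 p [0.4668 0.1237 0.1815] rpy [-1.7995e+02 -7.0000e-02  8.0000e-02] F [-0.5 -0.8  0. ] open 0.0875 J [ 38.   9. -32.   0. -50.  52.]
shift [ 0.0719 -0.1213 -0.0183] spin 25.28
```

Emit:
play_rows --pt "100 0 -0.02 -0.05 5" --pt "100 0.03 -0.05 -0.07 10" --pt "100 0.055 -0.09 -0.07 18" --pt "100 0.0715 -0.122 -0.07 25.3" --pt "100 0.0715 -0.122 -0.04 25.3" --pt "100 0.0715 -0.122 -0.0185 25.3" --pt "100 0.0715 -0.122 -0.0185 25.3" --pt "100 0.0715 -0.122 -0.0185 25.3" --pt "100 0.0715 -0.122 -0.0185 25.3"

```text
clock: 2.95
tool_pos: [0.5383, 0.2453, 0.2011]
orientation: [-179.9, -0.1, -25.2]
force: [-0.1, 0.7, 0.3]
opening: 0.0875
```

```bash
python3 look.py w3; python3 - <<'E'
from h import *
s=dict(np.load("w3.npz"));C=cfw(s,s);W=pts(s,C)
g=cv2.cvtColor(s["frame"],cv2.COLOR_RGB2GRAY)
x,y,z=W[...,0],W[...,1],W[...,2]
t=((np.hypot(x-.538,y-.246)<.03)&(z>.114)).astype(np.uint8)
c,_=cv2.findContours(t,cv2.RETR_EXTERNAL,cv2.CHAIN_APPROX_NONE);c=max(c,key=cv2.contourArea)
e=cv2.fitEllipse(c);print(e,plane(s,C,e[0],.118),np.median(z[t>0]))
go(s,[.5383,.2458,.127],-25.2)
E
```

```text
t 2.95 p [0.5383 0.2453 0.2011] rpy [-1.7988e+02 -7.0000e-02 -2.5240e+01] F [-0.1  0.7  0.3] open 0.0875 J [ 43.  17. -17.   0. -56.  21.]
((271.8774719238281, 377.9825744628906), (104.80764770507812, 162.42660522460938), 84.259033203125) [[0.44404443 0.29236101 0.118     ]] 0.24450037131071456
shift [-0.0004 -0.0003  0.0741] spin -0.04
```

View pics/w3.png

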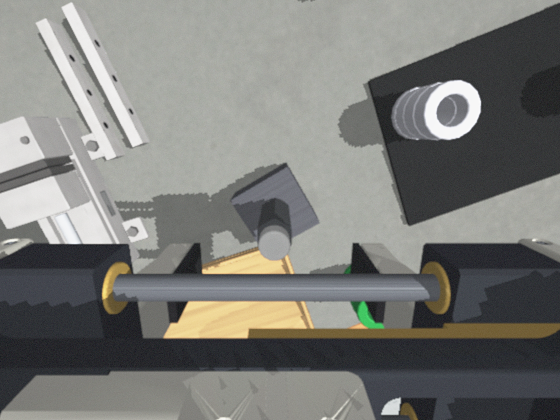

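Emit:
play_rows --pt "100 0 0 0.025 0" --pt "100 0 0 0.05 0" --pt "100 0 0 0.074 0" --pt "100 0 0 0.074 0" --pt "100 0 0 0.074 0" --pt "0 0 0 0.074 0" --pt "0 0 0 0.074 0" --pt "0 0 0 0.074 0" --pt "0 0 0 0.074 0" --pt "0 0 0 0.074 0"

```text
clock: 4.0
tool_pos: [0.5378, 0.2447, 0.1257]
orientation: [-180.0, -0.0, -25.3]
force: [0.7, -0.1, -0.4]
opening: 0.0532
```

Emit:
play_rows --pt "0 0 0 0 0" --pt "0 0 0 0 0" --pt "0 0 0 0 0" --pt "0 0 0 0 0" --pt "0 0 0 0 0" --pt "0 0 0 0 0" --pt "0 0 0 0 0"

```text
clock: 4.7
tool_pos: [0.5379, 0.2449, 0.1255]
orientation: [-180.0, -0.0, -25.3]
force: [2.0, 1.5, -1.2]
opening: 0.0242
```

Emit:
play_rows --pt "0 0 0 -0.015 0" --pt "0 0 0 -0.035 0" --pt "0 0 0 -0.06 0" --pt "0 0 0 -0.09 0" --pt "0 0 0 -0.115 0" --pt "0 0 0 -0.115 0" --pt "0 0 0 -0.115 0"

```text
clock: 5.4
tool_pos: [0.5373, 0.2444, 0.2404]
orientation: [-180.0, 0.0, -25.3]
force: [-0.1, -0.9, -2.6]
opening: 0.0237
```

```bash
python3 look.py w4; python3 - <<'E'
from h import *
o=st();go(o,[.56,.0905,.23],-25.3)
s=dict(np.load("w4.npz"));C=cfw(s,s);W=pts(s,C);z=s["z_map"]
M=np.array(s["tool_from_camera"])
T=R.from_euler('xyz',s["orientation"],degrees=True).as_matrix()
L=(W-s["tool_pos"])@T   # tool coords
for a in (.06,.075,.085,.092,.1,.11,.115,.119,.122):
    q=(abs(L[...,2]-a)<.002)&(abs(L[...,1])<.03)&(abs(L[...,0])<.03)
    if q.sum(): print(a,q.sum(),L[q][:,1].min().round(4),L[q][:,1].max().round(4),"xmax",np.percentile(L[q][:,0],95).round(4))
E
```

```text
t 5.4 p [0.5373 0.2444 0.2404] rpy [-1.7999e+02  2.0000e-02 -2.5290e+01] F [-0.1 -0.9 -2.6] open 0.0237 J [ 43.  15. -15.  -0. -61.  21.]
t 5.45 p [0.537  0.2442 0.2395] rpy [ 1.7993e+02  6.0000e-02 -2.5300e+01] F [-0.8 -0.4 -1.2] open 0.0237 J [ 43.  15. -15.  -0. -61.  21.]
shift [0.0865 0.1291 0.0096] spin 0.0
0.06 241 -0.0264 0.0278 xmax 0.0132
0.075 77 -0.0113 0.0119 xmax 0.0134
0.085 71 -0.0114 0.0124 xmax 0.0131
0.1 45 -0.0088 0.01 xmax 0.0101
0.11 45 -0.0092 0.0105 xmax 0.0099
0.115 40 -0.0095 0.0099 xmax 0.0097
0.119 5 -0.0035 0.0017 xmax 0.0099
```

View pics/w4.png

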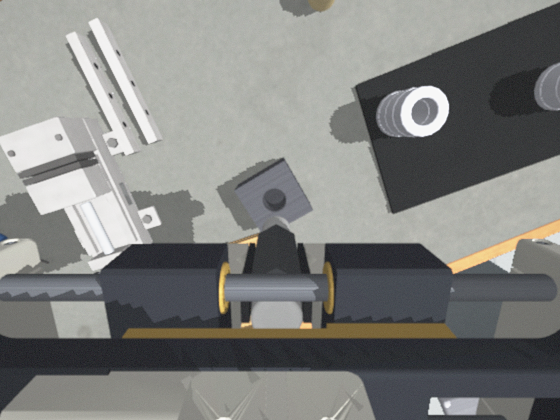

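```bash
cat >> h.py <<'E'
from scipy.optimize import least_squares
def circ(p):
    r=least_squares(lambda q:np.hypot(p[:,0]-q[0],p[:,1]-q[1])-q[2],[*p.mean(0)[:2],.015],loss='soft_l1',f_scale=.0005)
    return r.x
def sleeve(s,C,g,zt=.065,out=None,occ=None):
    W=pts(s,C);x,y,z=W[...,0],W[...,1],W[...,2]
    m=((np.hypot(x-g[0],y-g[1])<.03)&(abs(z-zt)<.0035)&(s["z_map"]>0)).astype(np.uint8)
    if occ is not None: m[occ]=0
    k,l,stt,_=cv2.connectedComponentsWithStats(m);m=(l==1+stt[1:,4].argmax()).astype(np.uint8)
    zt=np.median(z[m>0])
    cs,hi=cv2.findContours(m,cv2.RETR_CCOMP,cv2.CHAIN_APPROX_NONE)
    print("ztop",zt.round(4),"n",m.sum())
    for c,h in zip(cs,hi[0]):
        if len(c)<15: continue
        p=plane(s,C,c[:,0,:],zt)
        print("outer" if h[3]<0 else "inner",circ(p).round(4),"px",c[:,0].mean(0).round(1))
    return m
E
python3 - <<'E'
from h import *
s=dict(np.load("w4.npz"));C=cfw(s,s)
sleeve(s,C,[.56,.09])
for n in("top0","scene0"):
    t=dict(np.load(n+".npz"));C=cfw(t)
    for g in ([.56,.09],[.515,-.067],[.538,-.217]): print(n,g);sleeve(t,C,g)
E
```

```text
ztop 0.0654 n 1423
outer [0.5605 0.092  0.0206] px [421.9 111.8]
inner [0.5605 0.0922 0.0114] px [423.  111.6]
top0 [0.56, 0.09]
ztop 0.0642 n 110
outer [0.56   0.0909 0.0192] px [238.4 218.9]
inner [0.56   0.0911 0.0127] px [238.2 218.6]
top0 [0.515, -0.067]
ztop 0.0643 n 112
outer [ 0.5155 -0.0661  0.0193] px [295.9 235.3]
inner [ 0.5159 -0.0659  0.0129] px [296. 235.]
top0 [0.538, -0.217]
ztop 0.0643 n 111
outer [ 0.5402 -0.2162  0.0188] px [351.9 227.4]
inner [ 0.5399 -0.2159  0.0126] px [351.6 227.1]
scene0 [0.56, 0.09]
ztop 0.0653 n 115
outer [0.5604 0.0904 0.0199] px [245.4 201.3]
inner [0.5606 0.0904 0.0119] px [245.5 201. ]
scene0 [0.515, -0.067]
ztop 0.0651 n 147
outer [ 0.5159 -0.066   0.0203] px [289.9 234.9]
inner [ 0.5158 -0.0658  0.0119] px [289.7 234.8]
scene0 [0.538, -0.217]
ztop 0.0651 n 164
outer [ 0.5405 -0.2164  0.0204] px [352.  252.3]
inner [ 0.5404 -0.216   0.0119] px [352.  252.1]
```

```bash
python3 - <<'E'
from h import *
o=st();go(o,[.561,.0915,.205],-25.3)
E
```

```text
t 5.45 p [0.537  0.2442 0.2395] rpy [ 1.7993e+02  6.0000e-02 -2.5300e+01] F [-0.8 -0.4 -1.2] open 0.0237 J [ 43.  15. -15.  -0. -61.  21.]
shift [0.087  0.1278 0.0346] spin 0.0
```

Emit:
play_rows --pt "0 0.028 0.042 0 0" --pt "0 0.056 0.084 0.0 0" --pt "0 0.087 0.1285 0.015 0" --pt "0 0.087 0.1285 0.035 0" --pt "0 0.087 0.1285 0.035 0" --pt "0 0.087 0.1285 0.035 0" --pt "0 0.087 0.1285 0.035 0" --pt "0 0.087 0.1285 0.035 0"

```text
clock: 6.25
tool_pos: [0.5618, 0.0926, 0.2061]
orientation: [-180.0, -0.0, -25.2]
force: [-0.6, 0.7, -1.8]
opening: 0.0243
```

```bash
cat > align.py <<'E'
import sys
from h import *
n=sys.argv[1];g=[float(sys.argv[2]),float(sys.argv[3])]
s=dict(np.load(n+".npz"));C=cfw(s,s);W=pts(s,C)
T=R.from_euler('xyz',s["orientation"],degrees=True).as_matrix()
L=(W-s["tool_pos"])@T
q=(L[...,2]>.1)&(L[...,2]<.117)&(abs(L[...,1])<.02)&(abs(L[...,0])<.014)&(W[...,2]>.0665)
t=L[q][:,:2]
# fit radius-10.5 cylinder section
r=least_squares(lambda c:np.hypot(t[:,0]-c[0],t[:,1]-c[1])-.0105,[0,0],loss='soft_l1',f_scale=.0005)
print("tip in tool",r.x.round(4),len(t))
tip=s["tool_pos"][:2]+(T@np.array([*r.x,0]))[:2];print("tip world",tip.round(4))
m=sleeve(s,C,g)
# robust: fit fixed radii to contour points in the plane
cs,_=cv2.findContours(m,cv2.RETR_CCOMP,cv2.CHAIN_APPROX_NONE)
p=np.vstack([plane(s,C,c[:,0,:],.065) for c in cs if len(c)>=15])
f=lambda c:(lambda d:np.where(abs(d-.0206)<abs(d-.0114),d-.0206,d-.0114))(np.hypot(p[:,0]-c[0],p[:,1]-c[1]))
rr=least_squares(f,g,loss='soft_l1',f_scale=.0004)
print("sleeve centre",rr.x.round(4))
d=np.array([*(rr.x-tip),0]);print("shift tool to centre",(T.T@d).round(4))
E
python3 look.py w5; python3 align.py w5 .5605 .0915
```

```text
t 6.25 p [0.5618 0.0926 0.2061] rpy [-1.7995e+02 -4.0000e-02 -2.5180e+01] F [-0.6  0.7 -1.8] open 0.0243 J [ 29.  15. -20.   0. -56.  36.]
tip in tool [-0.0006  0.0005] 183
tip world [0.5611 0.0924]
ztop 0.0653 n 946
outer [0.5615 0.0906 0.0196] px [277.6 214. ]
sleeve centre [0.5609 0.091 ]
shift tool to centre [ 0.0004  0.0014 -0.    ]
```

View pics/w5.png

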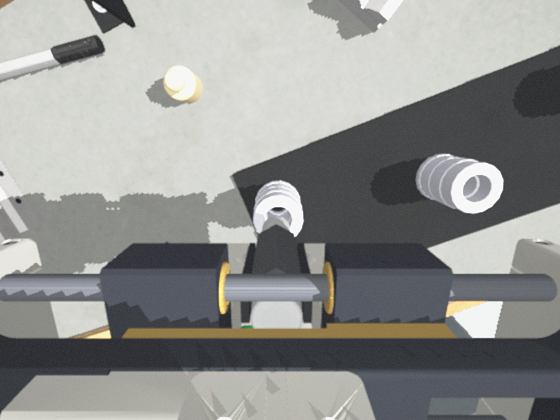

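```bash
python3 - <<'E'
import cv2
s=cv2.imread("pics/w5.png");cv2.imwrite("pics/w5z.png",cv2.resize(s[165:250,225:335],None,fx=7,fy=7,interpolation=2))
E
```

```text
(no output)
```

View pics/w5z.png

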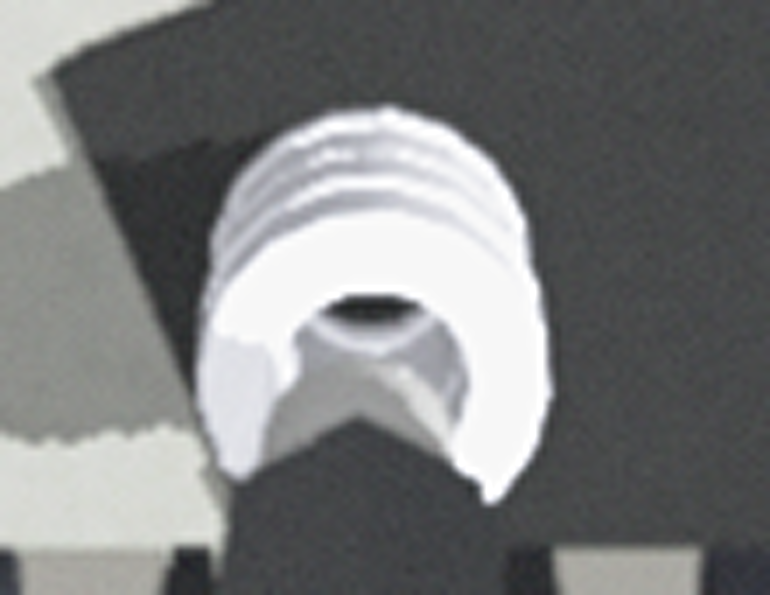

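Emit:
play_rows --pt "0 0.0004 0.0014 0.009 0" --pt "0 0.0004 0.0014 0.017 0" --pt "0 0.0004 0.0014 0.017 0" --pt "0 0.0004 0.0014 0.017 0" --pt "0 0.0004 0.0014 0.017 0"

```text
clock: 6.8
tool_pos: [0.5614, 0.0899, 0.1885]
orientation: [-180.0, -0.0, -25.3]
force: [0.3, 0.2, -1.5]
opening: 0.0238
```

```bash
python3 look.py w6; python3 align.py w6 .5605 .0915;python3 - <<'E'
import cv2
s=cv2.imread("pics/w6.png");cv2.imwrite("pics/w6z.png",cv2.resize(s[165:250,225:335],None,fx=7,fy=7,interpolation=2))
E
```

```text
t 6.8 p [0.5614 0.0899 0.1885] rpy [-1.800e+02 -1.000e-02 -2.527e+01] F [ 0.3  0.2 -1.5] open 0.0238 J [ 29.  16. -21.   0. -53.  36.]
tip in tool [-0.0006  0.0004] 183
tip world [0.5607 0.0898]
ztop 0.0653 n 1012
outer [0.5614 0.0908 0.0197] px [273.5 221. ]
sleeve centre [0.561  0.0909]
shift tool to centre [-0.0003 -0.0011 -0.    ]
```

View pics/w6z.png

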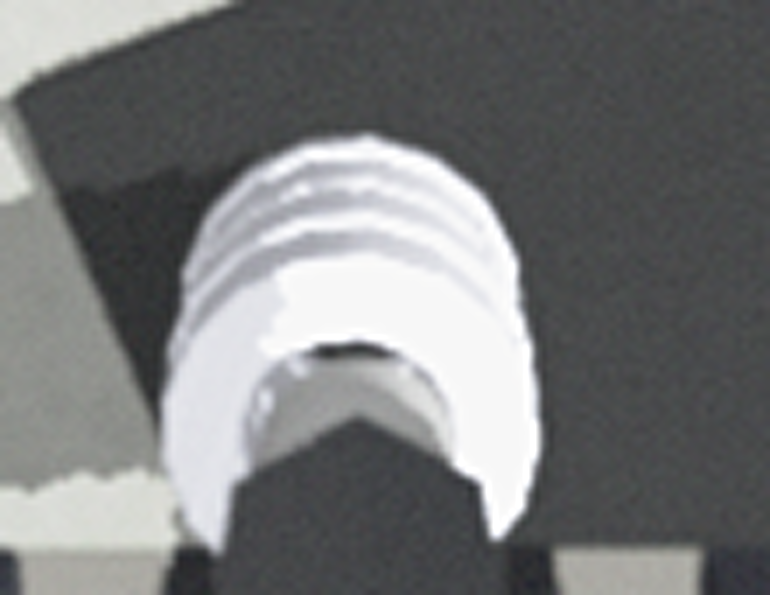

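Emit:
play_rows --pt "0 -0.0003 -0.001 0 0" --pt "0 -0.0003 -0.001 0.001 0" --pt "0 -0.0003 -0.001 0.0025 0" --pt "0 -0.0003 -0.001 0.0025 0" --pt "0 -0.0003 -0.001 0.0025 0"

```text
clock: 7.35
tool_pos: [0.5614, 0.0909, 0.1858]
orientation: [180.0, 0.0, -25.3]
force: [0.3, -0.0, -2.4]
opening: 0.0241
```

```bash
python3 look.py w7; python3 align.py w7 .5605 .0915;python3 - <<'E'
import cv2
s=cv2.imread("pics/w7.png");cv2.imwrite("pics/w7z.png",cv2.resize(s[165:250,225:335],None,fx=7,fy=7,interpolation=2))
E
```

```text
t 7.35 p [0.5614 0.0909 0.1858] rpy [ 1.7999e+02  1.0000e-02 -2.5270e+01] F [ 0.3 -0.  -2.4] open 0.0241 J [ 29.  16. -21.  -0. -53.  36.]
tip in tool [-0.0006  0.0005] 187
tip world [0.5607 0.0907]
ztop 0.0653 n 1039
outer [0.5614 0.0907 0.0197] px [274.9 221.5]
sleeve centre [0.5609 0.0909]
shift tool to centre [ 0.0002 -0.0003 -0.    ]
```

View pics/w7z.png

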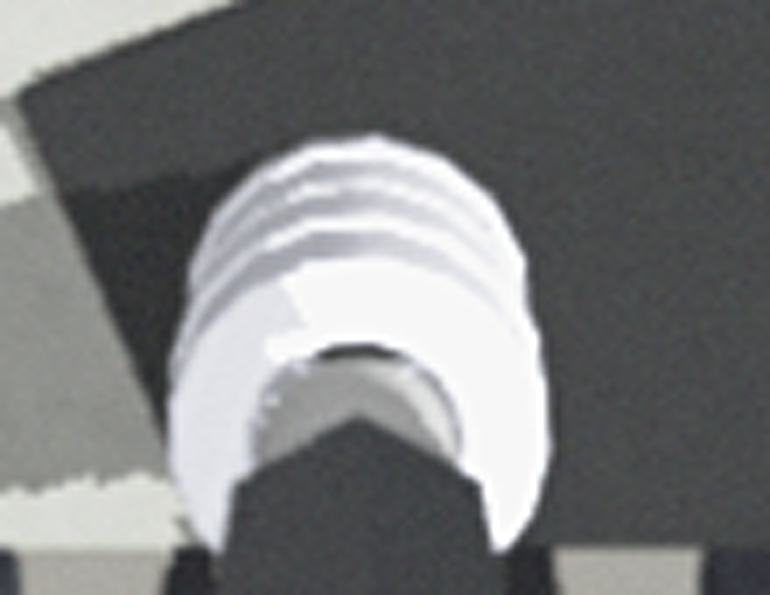

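Emit:
play_rows --pt "0 0 0 0.001 0" --pt "0 0 0 0.002 0" --pt "0 0 0 0.003 0" --pt "0 0 0 0.003 0"

```text
clock: 7.8
tool_pos: [0.5613, 0.0909, 0.1827]
orientation: [180.0, 0.0, -25.3]
force: [-0.3, -0.6, -1.3]
opening: 0.0236
```

Emit:
play_rows --pt "0 0 0 0.0015 0" --pt "0 0 0 0.003 0" --pt "0 0 0 0.0045 0" --pt "0 0 0 0.006 0" --pt "0 0 0 0.0075 0" --pt "0 0 0 0.009 0" --pt "0 0 0 0.01 0" --pt "0 0 0 0.01 0"

```text
clock: 8.6
tool_pos: [0.5614, 0.0909, 0.1727]
orientation: [180.0, 0.0, -25.3]
force: [0.1, 0.4, -0.6]
opening: 0.0242
```

Emit:
play_rows --pt "0 0 0 0.001 0" --pt "0 0 0 0.002 0" --pt "0 0 0 0.0025 0" --pt "0 0 0 0.0025 0"

```text
clock: 9.0
tool_pos: [0.5614, 0.0909, 0.1703]
orientation: [180.0, 0.0, -25.3]
force: [0.6, 0.8, -0.9]
opening: 0.024
```

Emit:
play_rows --pt "0 0 0 0.0005 0" --pt "0 0 0 0.001 0" --pt "0 0 0 0.001 0"

```text
clock: 9.3
tool_pos: [0.5614, 0.0909, 0.1694]
orientation: [180.0, 0.0, -25.3]
force: [0.5, 0.7, -2.3]
opening: 0.0239
```

Emit:
play_rows --pt "0 0 0 0.0005 0" --pt "0 0 0 0.001 0" --pt "0 0 0 0.001 0"

```text
clock: 9.6
tool_pos: [0.5614, 0.0909, 0.1683]
orientation: [180.0, 0.0, -25.3]
force: [0.1, 0.1, -0.3]
opening: 0.0238
```

Emit:
play_rows --pt "0 0 0 0.0005 0" --pt "0 0 0 0.0008 0" --pt "0 0 0 0.0008 0"

```text
clock: 9.9
tool_pos: [0.5614, 0.0909, 0.1676]
orientation: [180.0, 0.0, -25.3]
force: [-0.9, 0.1, -0.7]
opening: 0.0238
```

Emit:
play_rows --pt "0 0 0 0.0005 0" --pt "0 0 0 0.0008 0" --pt "0 0 0 0.0008 0"

```text
clock: 10.2
tool_pos: [0.5614, 0.0909, 0.1667]
orientation: [180.0, 0.0, -25.3]
force: [-0.6, -0.7, -0.8]
opening: 0.0237
```

Emit:
play_rows --pt "0 0 0 0.0005 0" --pt "0 0 0 0.0008 0" --pt "0 0 0 0.0008 0"

```text
clock: 10.5
tool_pos: [0.5614, 0.0909, 0.166]
orientation: [180.0, 0.0, -25.3]
force: [0.0, -0.7, -1.6]
opening: 0.024
```

Emit:
play_rows --pt "0 0 0 0.0007 0" --pt "0 0 0 0.0014 0" --pt "0 0 0 0.0014 0"

```text
clock: 10.8
tool_pos: [0.5614, 0.0909, 0.1645]
orientation: [180.0, 0.0, -25.3]
force: [-0.7, -0.3, -1.1]
opening: 0.0239
```

Emit:
play_rows --pt "0 0 0 0.0007 0" --pt "0 0 0 0.0014 0" --pt "0 0 0 0.0014 0"

```text
clock: 11.1
tool_pos: [0.5614, 0.0909, 0.1631]
orientation: [180.0, 0.0, -25.3]
force: [-0.2, 0.4, -1.2]
opening: 0.0237
```

```bash
python3 look.py w8; python3 - <<'E'
import cv2
s=cv2.imread("pics/w8.png");cv2.imwrite("pics/w8z.png",cv2.resize(s[165:250,225:335],None,fx=7,fy=7,interpolation=2))
E
```

```text
t 11.1 p [0.5614 0.0909 0.1631] rpy [ 1.7999e+02  1.0000e-02 -2.5270e+01] F [-0.2  0.4 -1.2] open 0.0237 J [ 29.  17. -23.  -0. -50.  36.]
```

View pics/w8z.png

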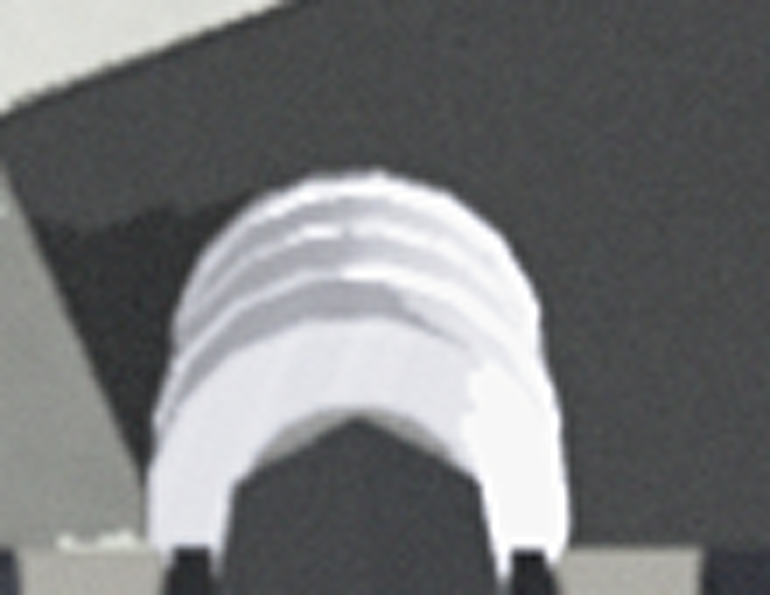

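Emit:
play_rows --pt "0 0 0 0.0008 0" --pt "0 0 0 0.0016 0" --pt "0 0 0 0.0024 0" --pt "0 0 0 0.003 0" --pt "0 0 0 0.003 0"

```text
clock: 11.65
tool_pos: [0.5614, 0.0909, 0.1601]
orientation: [180.0, 0.0, -25.3]
force: [-0.3, 0.7, -1.4]
opening: 0.0236
```

Emit:
play_rows --pt "0 0 0 0.0008 0" --pt "0 0 0 0.0016 0" --pt "0 0 0 0.0024 0" --pt "0 0 0 0.003 0" --pt "0 0 0 0.003 0"

```text
clock: 12.15
tool_pos: [0.5614, 0.0909, 0.1571]
orientation: [180.0, 0.0, -25.3]
force: [-0.3, -0.2, -1.9]
opening: 0.0242
```

Emit:
play_rows --pt "0 0 0 0.0005 0" --pt "0 0 0 0.001 0" --pt "0 0 0 0.001 0"

```text
clock: 12.45
tool_pos: [0.5614, 0.0909, 0.1561]
orientation: [180.0, 0.0, -25.3]
force: [0.6, 0.3, -1.3]
opening: 0.0243
```

Emit:
play_rows --pt "0 0 0 0.0003 0" --pt "0 0 0 0.0006 0" --pt "0 0 0 0.0006 0"

```text
clock: 12.75
tool_pos: [0.5614, 0.0909, 0.1556]
orientation: [180.0, 0.0, -25.3]
force: [-0.5, -0.3, -0.5]
opening: 0.0236
```

Emit:
play_rows --pt "0 0 0 0.0003 0" --pt "0 0 0 0.0006 0" --pt "0 0 0 0.0006 0"

```text
clock: 13.05
tool_pos: [0.5614, 0.0909, 0.155]
orientation: [180.0, 0.0, -25.3]
force: [-0.1, -0.6, -0.4]
opening: 0.0239
```

Emit:
play_rows --pt "0 0 0 0.0003 0" --pt "0 0 0 0.0003 0"

```text
clock: 13.25
tool_pos: [0.5614, 0.0909, 0.1546]
orientation: [180.0, 0.0, -25.3]
force: [0.3, 0.1, -1.3]
opening: 0.0237
```

Emit:
play_rows --pt "0 0 0 0.0003 0" --pt "0 0 0 0.0003 0"

```text
clock: 13.45
tool_pos: [0.5615, 0.0909, 0.1545]
orientation: [-180.0, -0.0, -25.3]
force: [-0.3, 0.1, -1.4]
opening: 0.0235
```

Emit:
play_rows --pt "0 0 0 0.0003 0" --pt "0 0 0 0.0003 0"

```text
clock: 13.65
tool_pos: [0.5615, 0.0909, 0.1544]
orientation: [-180.0, -0.0, -25.3]
force: [-1.7, -0.7, 2.1]
opening: 0.0238
```

Emit:
play_rows --pt "40 0 0 0 0" --pt "60 0 0 0 0" --pt "100 0 0 0 0" --pt "100 0 0 0 0" --pt "100 0 0 0 0" --pt "100 0 0 0 0" --pt "100 0 0 0 0" --pt "100 0 0 0 0" --pt "100 0 0 0 0" --pt "100 0 0 0 0"

```text
clock: 14.65
tool_pos: [0.5614, 0.0909, 0.1541]
orientation: [180.0, -0.0, -25.3]
force: [0.0, 0.3, 0.4]
opening: 0.0874
```

Emit:
play_rows --pt "100 0 0 -0.02 0" --pt "100 0 0 -0.06 0" --pt "100 0 0 -0.105 0" --pt "100 0 0 -0.105 0" --pt "100 0 0 -0.105 0"

```text
clock: 15.15
tool_pos: [0.5617, 0.0912, 0.2604]
orientation: [-179.9, -0.1, -25.3]
force: [0.0, -0.4, -1.8]
opening: 0.0878
```

```bash
python3 look.py w9; python3 - <<'E'
from h import *
from plant import snapshot
for n in("scene","top"):
    s=snapshot(n);np.savez(n+"1.npz",**s);cv2.imwrite("pics/%s1.png"%n,s["frame"][:,:,::-1])
f=dict(np.load("scene1.npz"))["frame"][:,:,::-1]
cv2.imwrite("pics/scene1z.png",cv2.resize(f[130:320,150:430],None,fx=2.8,fy=2.8,interpolation=2))
E
```

```text
t 15.15 p [0.5617 0.0912 0.2604] rpy [-1.7985e+02 -9.0000e-02 -2.5280e+01] F [ 0.  -0.4 -1.8] open 0.0878 J [ 29.  12. -16.  -0. -62.  36.]
```

View pics/scene1z.png

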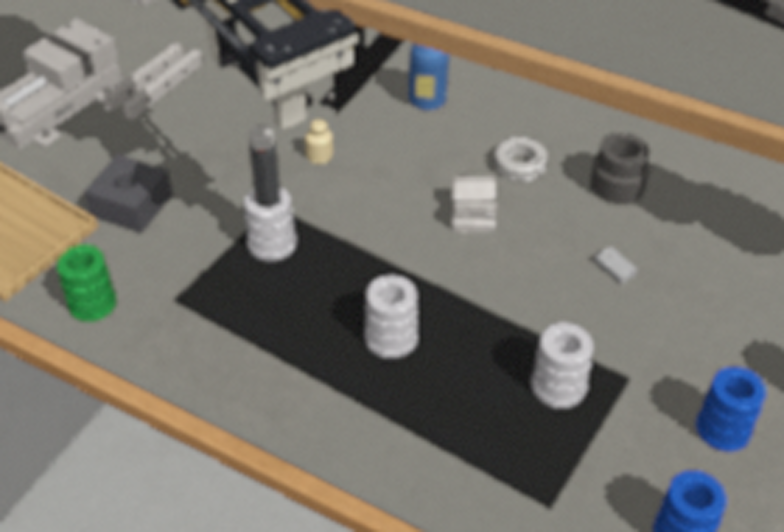

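View pics/w9.png

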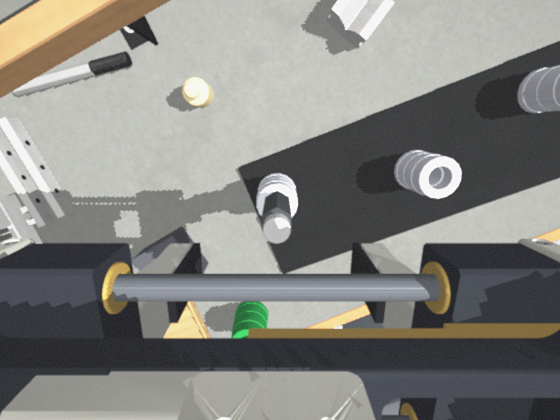

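```bash
python3 - <<'E'
from h import *
for n in("top0","scene0"):
    s=dict(np.load(n+".npz"));C=cfw(s);W=pts(s,C)
    hsv=cv2.cvtColor(s["frame"],cv2.COLOR_RGB2HSV)
    x,y,z=W[...,0],W[...,1],W[...,2]
    m=((x>.35)&(x<.55)&(y>.2)&(y<.45)&(hsv[...,1]>70)&(hsv[...,0]<30)&(z<.03)).astype(np.uint8)
    k,l,stt,_=cv2.connectedComponentsWithStats(m);m=(l==1+stt[1:,4].argmax()).astype(np.uint8)
    c=max(cv2.findContours(m,0,cv2.CHAIN_APPROX_NONE)[0],key=cv2.contourArea)
    for h in(.006,.012):
        p=plane(s,C,c[:,0],h)[:,:2].astype(np.float32);print(n,h,cv2.minAreaRect(p*1000))
o=st();go(o,[.5157,-.066,.2],-94)
E
```

```text
top0 0.006 ((449.101318359375, 353.4446716308594), (185.05039978027344, 121.24507141113281), 83.83491516113281)
top0 0.012 ((448.6242980957031, 351.396240234375), (184.06259155273438, 120.59779357910156), 83.83487701416016)
scene0 0.006 ((451.74761962890625, 353.6149597167969), (191.7304229736328, 126.52079010009766), 83.69419860839844)
scene0 0.012 ((448.0531921386719, 348.086669921875), (190.24156188964844, 125.5383071899414), 83.69422912597656)
t 15.3 p [0.5608 0.0907 0.2579] rpy [ 1.7992e+02  8.0000e-02 -2.5280e+01] F [ 0.2 -0.6  0.2] open 0.0876 J [ 29.  12. -16.  -0. -62.  36.]
shift [0.0262 0.1609 0.0581] spin 68.72
```

Emit:
play_rows --pt "100 0.007 0.04 0 8" --pt "100 0.014 0.08 0 16" --pt "100 0.02 0.12 0 24" --pt "100 0.026 0.161 0.02 32" --pt "100 0.026 0.161 0.048 40" --pt "100 0.026 0.161 0.048 48" --pt "100 0.026 0.161 0.048 56" --pt "100 0.026 0.161 0.048 64" --pt "100 0.026 0.161 0.048 70.7" --pt "100 0.026 0.161 0.048 70.7"

```text
clock: 16.3
tool_pos: [0.5156, -0.0659, 0.2099]
orientation: [179.9, -0.0, -96.1]
force: [0.1, 0.6, 0.0]
opening: 0.0878
```

Emit:
play_rows --pt "100 0 0 0 0" --pt "100 0 0 0 0"

```text
clock: 16.5
tool_pos: [0.5161, -0.0658, 0.2107]
orientation: [180.0, -0.0, -95.8]
force: [-0.5, -0.4, -0.4]
opening: 0.0875
```

```bash
python3 look.py w10; python3 - <<'E'
from h import *
s=dict(np.load("w10.npz"));C=cfw(s,s)
sleeve(s,C,[.5157,-.066]);go(s,[.5157,-.066,.084],-96)
E
```

```text
t 16.5 p [ 0.5161 -0.0658  0.2107] rpy [ 1.7996e+02 -2.0000e-02 -9.5820e+01] F [-0.5 -0.4 -0.4] open 0.0875 J [ 14.  10. -25.   0. -55. -20.]
ztop 0.0653 n 1293
outer [ 0.5163 -0.0667  0.0204] px [275.5 216.5]
inner [ 0.5163 -0.0669  0.0115] px [275.2 216.9]
shift [0.0002 0.0002 0.1267] spin 0.18
```

View pics/w10.png

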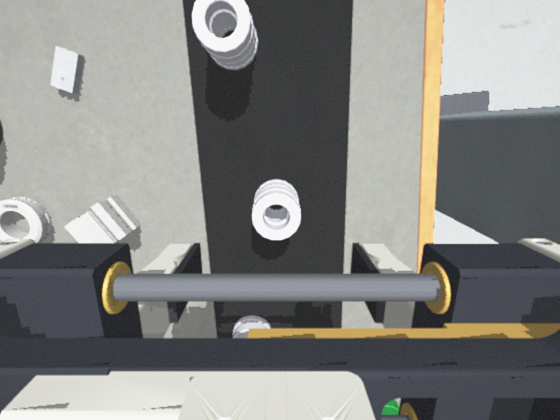

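Emit:
play_rows --pt "100 0.0008 0 0.04 0" --pt "100 0.0008 0 0.08 0" --pt "100 0.0008 0 0.11 0" --pt "100 0.0008 0 0.1265 0" --pt "100 0.0008 0 0.1265 0" --pt "100 0.0008 0 0.1265 0" --pt "0 0.0008 0 0.1265 0" --pt "0 0.0008 0 0.1265 0" --pt "0 0.0008 0 0.1265 0" --pt "0 0.0008 0 0.1265 0"

```text
clock: 17.55
tool_pos: [0.5164, -0.0665, 0.0852]
orientation: [-179.9, 0.0, -96.0]
force: [-0.1, -0.8, -0.5]
opening: 0.0613
```

Emit:
play_rows --pt "0 0 0 0 0" --pt "0 0 0 0 0" --pt "0 0 0 0 0" --pt "0 0 0 0 0"

```text
clock: 17.95
tool_pos: [0.5161, -0.0665, 0.0848]
orientation: [-180.0, -0.0, -96.0]
force: [-1.5, 1.2, 3.0]
opening: 0.045
```

Emit:
play_rows --pt "0 0 0 -0.015 0" --pt "0 0 0 -0.05 0" --pt "0 0 0 -0.095 0" --pt "0 0 0 -0.14 0" --pt "0 0 0 -0.185 0" --pt "0 0 0 -0.185 0" --pt "0 0 0 -0.185 0"

```text
clock: 18.65
tool_pos: [0.5161, -0.0664, 0.2702]
orientation: [-179.9, 0.1, -96.0]
force: [-0.1, -0.5, -3.2]
opening: 0.0454
```

```bash
python3 look.py w11; python3 - <<'E'
from h import *
o=st();go(o,[.4535,.393,.27],-96)
E
```

```text
t 18.65 p [ 0.5161 -0.0664  0.2702] rpy [-1.7989e+02  7.0000e-02 -9.5990e+01] F [-0.1 -0.5 -3.2] open 0.0454 J [ 14.   7. -21.  -0. -62. -20.]
t 18.7 p [ 0.5154 -0.0665  0.2688] rpy [ 1.7994e+02  3.0000e-02 -9.6000e+01] F [-0.1 -0.4 -3. ] open 0.0453 J [ 14.   7. -21.  -0. -62. -20.]
shift [-0.4505  0.1096 -0.0009] spin 0.0
```

View pics/w11.png

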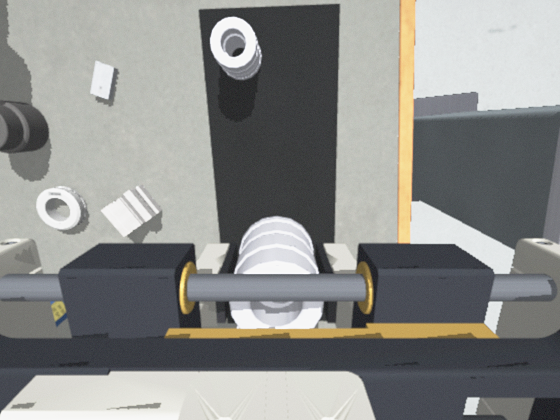

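Emit:
play_rows --pt "0 -0.045 0.011 0 0" --pt "0 -0.09 0.022 0 0" --pt "0 -0.135 0.033 0 0" --pt "0 -0.18 0.044 0 0" --pt "0 -0.225 0.055 0 0" --pt "0 -0.27 0.066 0 0" --pt "0 -0.315 0.077 0 0" --pt "0 -0.36 0.088 0 0" --pt "0 -0.405 0.099 0 0" --pt "0 -0.4505 0.1095 0 0"

```text
clock: 19.7
tool_pos: [0.4529, 0.3941, 0.2671]
orientation: [179.9, -0.2, -96.0]
force: [0.4, -0.2, -1.6]
opening: 0.0454
```

Emit:
play_rows --pt "0 0 0 0 0" --pt "0 0 0 0 0" --pt "0 0 0 0 0"

```text
clock: 20.0
tool_pos: [0.4537, 0.392, 0.2679]
orientation: [179.9, -0.2, -96.0]
force: [-0.1, -0.7, -1.4]
opening: 0.0455
```

```bash
python3 look.py w12; python3 - <<'E'
from h import *
from plant import snapshot
s=snapshot("scene");f=s["frame"][:,:,::-1]
cv2.imwrite("pics/scene2z.png",cv2.resize(f[100:320,80:360],None,fx=2.7,fy=2.7,interpolation=2))
o=st();go(o,[.4535,.393,.0855],-96)
E
```

```text
t 20.0 p [0.4537 0.392  0.2679] rpy [ 1.7991e+02 -1.6000e-01 -9.5980e+01] F [-0.1 -0.7 -1.4] open 0.0455 J [ 59.  15. -11.  -0. -65. -65.]
t 20.1 p [0.4541 0.3917 0.269 ] rpy [ 1.7996e+02 -7.0000e-02 -9.6030e+01] F [-0.  -0.6 -2.1] open 0.0456 J [ 59.  14. -11.  -0. -65. -65.]
shift [-0.0015  0.0007  0.1835] spin -0.03
```

View pics/w12.png

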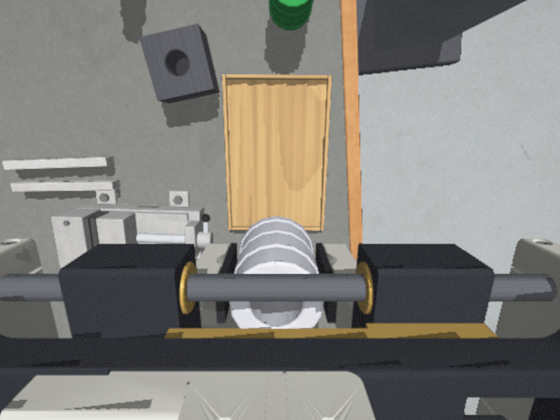

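View pics/scene2z.png

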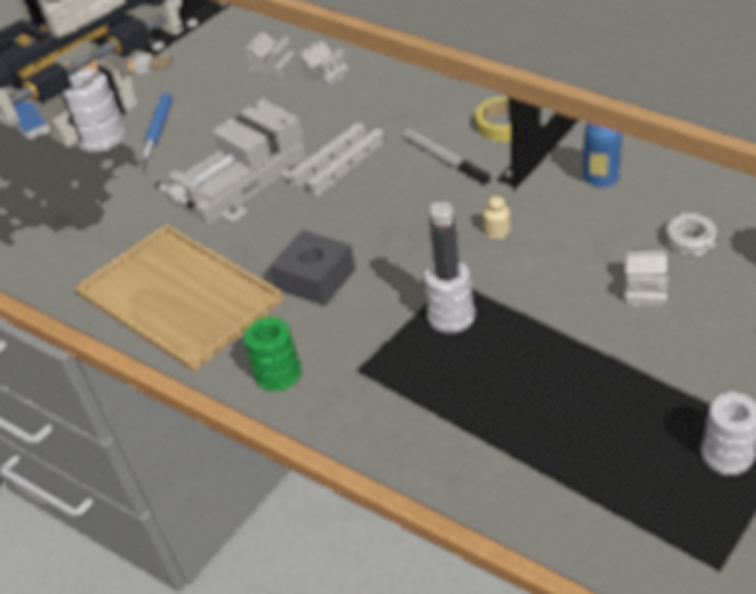

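```bash
python3 - <<'E'
from h import *
for n in("top0","scene0"):
    s=dict(np.load(n+".npz"));W=pts(s,cfw(s));x,y,z=np.moveaxis(W,-1,0)
    m=(z>.015)&(z<.15)&(x>.38)&(x<.6)&(y>.28)&(y<.5)
    for a in np.arange(.44,.6,.02):
        q=m&(x>a)&(x<a+.02)
        if q.sum(): print(n,a.round(2),q.sum(),"y",y[q].min().round(3),y[q].max().round(3),"zmax",z[q].max().round(3))
E
```

```text
top0 0.5 1 y 0.428 0.428 zmax 0.016
top0 0.52 46 y 0.405 0.462 zmax 0.047
top0 0.54 143 y 0.403 0.466 zmax 0.054
top0 0.56 150 y 0.399 0.463 zmax 0.051
top0 0.58 164 y 0.395 0.461 zmax 0.043
scene0 0.5 2 y 0.314 0.354 zmax 0.016
scene0 0.52 37 y 0.405 0.445 zmax 0.048
scene0 0.54 129 y 0.401 0.464 zmax 0.052
scene0 0.56 82 y 0.397 0.458 zmax 0.05
scene0 0.58 110 y 0.396 0.46 zmax 0.044
```

Emit:
play_rows --pt "0 -0.0005 0.0005 0.04 0" --pt "0 -0.0005 0.0005 0.08 0" --pt "0 -0.0005 0.0005 0.12 0" --pt "0 -0.0005 0.0005 0.15 0" --pt "0 -0.0005 0.0005 0.17 0" --pt "0 -0.0005 0.0005 0.181 0" --pt "0 -0.0005 0.0005 0.181 0" --pt "0 -0.0005 0.0005 0.181 0" --pt "0 -0.0005 0.0005 0.181 0"

```text
clock: 21.0
tool_pos: [0.4543, 0.394, 0.0902]
orientation: [-179.9, 0.1, -96.0]
force: [0.5, 0.2, -1.9]
opening: 0.0454
```

Emit:
play_rows --pt "0 0 0 0.0008 0" --pt "0 0 0 0.0016 0" --pt "0 0 0 0.0016 0"

```text
clock: 21.3
tool_pos: [0.4536, 0.3935, 0.0874]
orientation: [-180.0, 0.0, -96.0]
force: [-1.3, -0.3, -1.4]
opening: 0.0452
```

Emit:
play_rows --pt "0 0 0 0.0008 0" --pt "0 0 0 0.0016 0" --pt "0 0 0 0.002 0" --pt "0 0 0 0.002 0"

```text
clock: 21.7
tool_pos: [0.4536, 0.3934, 0.0849]
orientation: [180.0, -0.0, -96.0]
force: [-0.2, -0.6, -2.1]
opening: 0.0453
```

Emit:
play_rows --pt "0 0 0 0.0006 0" --pt "0 0 0 0.0006 0"

```text
clock: 21.9
tool_pos: [0.4536, 0.3934, 0.0843]
orientation: [180.0, -0.0, -96.0]
force: [-0.4, -0.1, -1.7]
opening: 0.0449
```

Emit:
play_rows --pt "0 0 0 0.0005 0" --pt "0 0 0 0.0005 0"

```text
clock: 22.1
tool_pos: [0.4536, 0.3934, 0.0839]
orientation: [180.0, -0.0, -96.0]
force: [-0.0, -0.3, -2.0]
opening: 0.0449
```

Emit:
play_rows --pt "0 0 0 0.0004 0" --pt "0 0 0 0.0004 0"

```text
clock: 22.3
tool_pos: [0.4537, 0.3934, 0.0838]
orientation: [-180.0, 0.0, -96.0]
force: [-1.3, -1.1, 1.1]
opening: 0.0455
```

Emit:
play_rows --pt "0 0 0 0.0003 0" --pt "0 0 0 0.0003 0"

```text
clock: 22.5
tool_pos: [0.4536, 0.3934, 0.0838]
orientation: [-180.0, 0.0, -96.0]
force: [-1.3, -2.2, 6.1]
opening: 0.0456
```

Emit:
play_rows --pt "75 0 0 0 0" --pt "75 0 0 0 0" --pt "75 0 0 0 0" --pt "75 0 0 0 0" --pt "75 0 0 -0.02 0" --pt "75 0 0 -0.06 0" --pt "75 0 0 -0.1 0" --pt "75 0 0 -0.15 0" --pt "100 0 0 -0.185 0" --pt "100 0 0 -0.185 0"

```text
clock: 23.5
tool_pos: [0.4553, 0.3952, 0.2745]
orientation: [-179.7, 0.5, -95.9]
force: [0.4, 0.4, -0.1]
opening: 0.0765
```

```bash
python3 look.py w13; python3 - <<'E'
from h import *
o=st();go(o,[.5404,-.2163,.25],-96)
s=dict(np.load("w13.npz"));C=cfw(s,s)
sleeve(s,C,[.4535,.393],zt=.064)
E
```

```text
t 23.5 p [0.4553 0.3952 0.2745] rpy [-179.68    0.47  -95.93] F [ 0.4  0.4 -0.1] open 0.0765 J [ 60.  14. -11.   0. -65. -66.]
t 23.55 p [0.4543 0.3944 0.2714] rpy [-179.84    0.3   -95.96] F [ 0.2 -0.2 -0.8] open 0.0806 J [ 60.  14. -11.   0. -64. -66.]
shift [ 0.5985 -0.149   0.0187] spin 0.04
ztop 0.0643 n 841
outer [0.4541 0.3932 0.0203] px [278.  195.9]
inner [0.4541 0.3932 0.0117] px [278.  196.1]
```

View pics/w13.png

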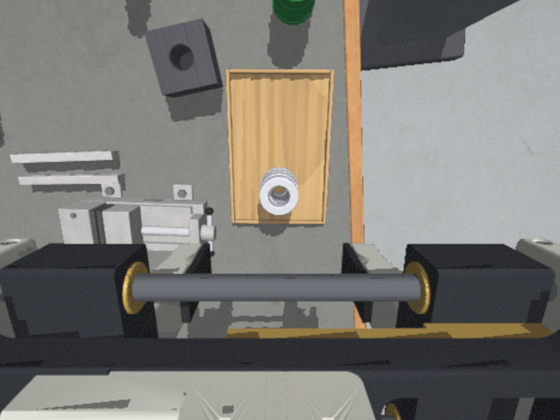

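Emit:
play_rows --pt "100 0.046 -0.0115 0 0" --pt "100 0.092 -0.023 0 0" --pt "100 0.138 -0.0345 0 0" --pt "100 0.184 -0.046 0 0" --pt "100 0.23 -0.0575 0 0" --pt "100 0.276 -0.069 0 0" --pt "100 0.322 -0.0805 0 0" --pt "100 0.368 -0.092 0 0" --pt "100 0.414 -0.1035 0 0" --pt "100 0.46 -0.115 0 0"

```text
clock: 24.55
tool_pos: [0.5196, -0.0779, 0.2673]
orientation: [179.9, -0.0, -96.0]
force: [1.6, 1.4, -0.2]
opening: 0.0876
```

```bash
python3 - <<'E'
from h import *
o=st();go(o,[.5404,-.2163,.21],-96)
E
```

```text
t 24.55 p [ 0.5196 -0.0779  0.2673] rpy [ 1.7992e+02 -1.0000e-02 -9.5970e+01] F [ 1.6  1.4 -0.2] open 0.0876 J [ 13.   8. -20.  -0. -62. -19.]
shift [ 0.1354 -0.0352  0.0572] spin 0.03
```

Emit:
play_rows --pt "100 0.045 -0.0115 0 0" --pt "100 0.09 -0.023 0.02 0" --pt "100 0.137 -0.035 0.04 0" --pt "100 0.137 -0.035 0.058 0" --pt "100 0.137 -0.035 0.058 0" --pt "100 0.137 -0.035 0.058 0" --pt "100 0.137 -0.035 0.058 0"

```text
clock: 25.25
tool_pos: [0.5412, -0.2152, 0.2111]
orientation: [-179.9, -0.0, -95.9]
force: [-0.1, 0.4, -0.2]
opening: 0.0877
```

```bash
python3 look.py w14; python3 - <<'E'
from h import *
s=dict(np.load("w14.npz"));C=cfw(s,s)
sleeve(s,C,[.5404,-.2163])
o=st();go(o,[.5406,-.2168,.084],-96)
E
```

```text
t 25.25 p [ 0.5412 -0.2152  0.2111] rpy [-1.7994e+02 -1.0000e-02 -9.5890e+01] F [-0.1  0.4 -0.2] open 0.0877 J [ -2.  16. -18.   0. -57.  -3.]
ztop 0.0653 n 1295
outer [ 0.5405 -0.2175  0.0204] px [276.7 214.8]
inner [ 0.5406 -0.2177  0.0115] px [276.5 215. ]
t 25.3 p [ 0.5413 -0.215   0.2114] rpy [-179.9    -0.    -95.88] F [0.3 0.2 0.6] open 0.0875 J [ -2.  16. -18.   0. -57.  -3.]
shift [0.0018 0.0007 0.1274] spin 0.12
```

View pics/w14.png

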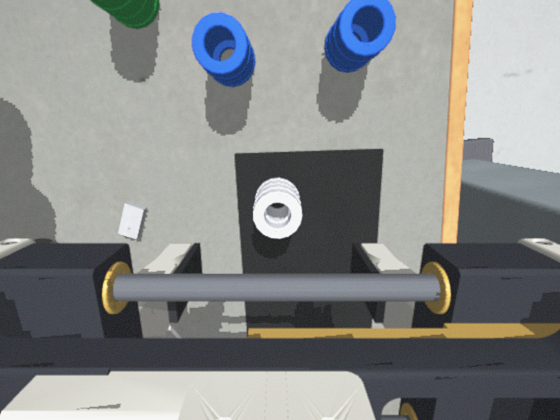

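Emit:
play_rows --pt "100 0.002 0.0007 0.04 0" --pt "100 0.002 0.0007 0.08 0" --pt "100 0.002 0.0007 0.11 0" --pt "100 0.002 0.0007 0.1265 0" --pt "100 0.002 0.0007 0.1265 0" --pt "100 0.002 0.0007 0.1265 0" --pt "0 0.002 0.0007 0.1265 0" --pt "0 0.002 0.0007 0.1265 0" --pt "0 0.002 0.0007 0.1265 0" --pt "0 0.002 0.0007 0.1265 0"

```text
clock: 26.3
tool_pos: [0.54, -0.2179, 0.0844]
orientation: [-179.9, 0.0, -96.0]
force: [-0.7, -0.1, 0.0]
opening: 0.061
```

Emit:
play_rows --pt "0 0 0 0 0" --pt "0 0 0 0 0" --pt "0 0 0 0 0" --pt "0 0 0 0 0"

```text
clock: 26.7
tool_pos: [0.5399, -0.2179, 0.0838]
orientation: [-180.0, -0.0, -96.0]
force: [-0.6, -0.6, 1.9]
opening: 0.0444
```

Emit:
play_rows --pt "0 0 0 -0.015 0" --pt "0 0 0 -0.05 0" --pt "0 0 0 -0.095 0" --pt "0 0 0 -0.14 0" --pt "0 0 0 -0.185 0" --pt "0 0 0 -0.185 0" --pt "0 0 0 -0.185 0"

```text
clock: 27.4
tool_pos: [0.5397, -0.2176, 0.2693]
orientation: [-179.9, 0.0, -96.0]
force: [-1.2, -0.7, -3.3]
opening: 0.0444
```

```bash
python3 look.py w15; python3 - <<'E'
from h import *
o=st();go(o,[.4445,.309,.27],-96)
E
```

```text
t 27.4 p [ 0.5397 -0.2176  0.2693] rpy [-1.799e+02  5.000e-02 -9.599e+01] F [-1.2 -0.7 -3.3] open 0.0444 J [ -3.  13. -13.  -0. -64.  -3.]
t 27.45 p [ 0.5391 -0.2175  0.2678] rpy [ 1.7993e+02  5.0000e-02 -9.6000e+01] F [-0.4  0.7 -2.7] open 0.0443 J [ -3.  13. -13.  -0. -64.  -3.]
shift [-0.5138  0.1491 -0.0016] spin 0.0
```

View pics/w15.png

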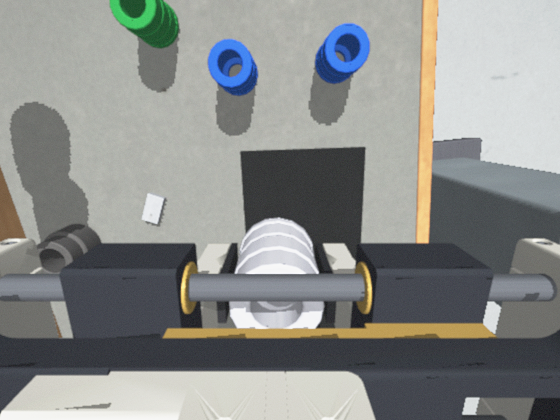

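Emit:
play_rows --pt "0 -0.046 0.0133 0 0" --pt "0 -0.092 0.0266 0 0" --pt "0 -0.138 0.04 0 0" --pt "0 -0.184 0.053 0 0" --pt "0 -0.23 0.067 0 0" --pt "0 -0.276 0.08 0 0" --pt "0 -0.322 0.093 0 0" --pt "0 -0.368 0.107 0 0" --pt "0 -0.414 0.12 0 0" --pt "0 -0.46 0.1335 0 0"

```text
clock: 28.45
tool_pos: [0.4534, 0.2548, 0.2667]
orientation: [179.9, -0.2, -96.0]
force: [0.6, 0.1, -2.7]
opening: 0.0445
```

Emit:
play_rows --pt "0 -0.045 0.013 0 0" --pt "0 -0.0538 0.0156 0 0" --pt "0 -0.0538 0.0156 0 0" --pt "0 -0.0538 0.0156 0 0" --pt "0 -0.0538 0.0156 0 0"

```text
clock: 28.95
tool_pos: [0.4449, 0.3074, 0.2679]
orientation: [179.9, -0.1, -96.0]
force: [-0.5, -0.3, -2.8]
opening: 0.0444
```

```bash
python3 look.py w16; python3 - <<'E'
from h import *
o=st();go(o,[.4445,.309,.0865],-96)
E
```

```text
t 28.95 p [0.4449 0.3074 0.2679] rpy [ 1.7994e+02 -9.0000e-02 -9.6030e+01] F [-0.5 -0.3 -2.8] open 0.0444 J [ 55.   9. -18.  -0. -63. -61.]
t 29.0 p [0.4451 0.3074 0.2683] rpy [ 1.7997e+02 -5.0000e-02 -9.6050e+01] F [-0.5  0.3 -2.9] open 0.045 J [ 55.   9. -18.  -0. -63. -61.]
shift [-0.0017  0.0007  0.1818] spin -0.05
```

View pics/w16.png

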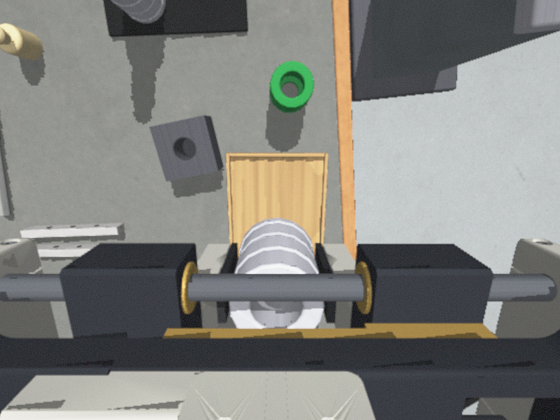

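Emit:
play_rows --pt "0 -0.0005 0.0005 0.04 0" --pt "0 -0.0005 0.0005 0.08 0" --pt "0 -0.0005 0.0005 0.12 0" --pt "0 -0.0005 0.0005 0.15 0" --pt "0 -0.0005 0.0005 0.17 0" --pt "0 -0.0005 0.0005 0.179 0" --pt "0 -0.0005 0.0005 0.179 0" --pt "0 -0.0005 0.0005 0.179 0" --pt "0 -0.0005 0.0005 0.179 0" --pt "0 -0.0005 0.0005 0.179 0"

```text
clock: 30.0
tool_pos: [0.445, 0.3097, 0.0909]
orientation: [-179.9, 0.1, -96.0]
force: [-0.3, 0.0, -3.1]
opening: 0.0447
```

Emit:
play_rows --pt "0 0 0 0.0008 0" --pt "0 0 0 0.0016 0" --pt "0 0 0 0.0016 0"

```text
clock: 30.3
tool_pos: [0.4445, 0.3092, 0.0882]
orientation: [-180.0, 0.0, -96.0]
force: [0.5, 0.5, -3.1]
opening: 0.0446
```

Emit:
play_rows --pt "0 0 0 0.001 0" --pt "0 0 0 0.002 0" --pt "0 0 0 0.003 0" --pt "0 0 0 0.004 0" --pt "0 0 0 0.004 0" --pt "0 0 0 0.004 0"

```text
clock: 30.9
tool_pos: [0.4445, 0.3092, 0.084]
orientation: [180.0, -0.0, -96.0]
force: [-0.2, 0.1, -2.6]
opening: 0.0447
```

Emit:
play_rows --pt "0 0 0 0.0005 0" --pt "0 0 0 0.0005 0"

```text
clock: 31.1
tool_pos: [0.4445, 0.3092, 0.0836]
orientation: [180.0, 0.0, -96.0]
force: [-0.0, 0.8, -2.8]
opening: 0.0447
```

Emit:
play_rows --pt "0 0 0 0.0005 0" --pt "0 0 0 0.0005 0"

```text
clock: 31.3
tool_pos: [0.4445, 0.3092, 0.0831]
orientation: [180.0, -0.0, -96.0]
force: [1.0, 0.4, -2.5]
opening: 0.0449
```

Emit:
play_rows --pt "0 0 0 0.0004 0" --pt "0 0 0 0.0004 0"

```text
clock: 31.5
tool_pos: [0.4446, 0.3093, 0.0828]
orientation: [-180.0, 0.0, -96.0]
force: [-0.5, -0.5, -0.7]
opening: 0.0445
```

Touching; a hair more, then release and rise.

Emit:
play_rows --pt "0 0 0 0.0003 0" --pt "0 0 0 0.0003 0"

```text
clock: 31.7
tool_pos: [0.4446, 0.3093, 0.0828]
orientation: [-180.0, 0.0, -96.0]
force: [-1.6, -0.2, 3.9]
opening: 0.0443
```

Emit:
play_rows --pt "75 0 0 0 0" --pt "75 0 0 0 0" --pt "75 0 0 0 0" --pt "75 0 0 0 0" --pt "75 0 0 -0.02 0" --pt "75 0 0 -0.06 0" --pt "75 0 0 -0.1 0" --pt "75 0 0 -0.15 0" --pt "100 0 0 -0.185 0" --pt "100 0 0 -0.185 0"

```text
clock: 32.7
tool_pos: [0.4463, 0.3108, 0.2733]
orientation: [-179.7, 0.4, -95.9]
force: [-0.8, 0.6, 0.4]
opening: 0.0765
```

Emit:
play_rows --pt "100 0 0 0 0" --pt "100 0 0 0 0" --pt "100 0 0 0 0"

```text
clock: 33.0
tool_pos: [0.4441, 0.3088, 0.2661]
orientation: [179.9, -0.1, -96.0]
force: [0.0, 0.0, 0.8]
opening: 0.0873
```

```bash
python3 look.py w17; python3 - <<'E'
from h import *
from plant import snapshot
s=dict(np.load("w17.npz"));C=cfw(s,s)
sleeve(s,C,[.4445,.309],zt=.064)
c=np.array([.449,.351]);a=np.radians(83.8);Y=np.array([np.cos(a),np.sin(a)]);X=np.array([Y[1],-Y[0]])
for n in("scene","top"):
    s=snapshot(n);C=cfw(s);W=pts(s,C);x,y,z=np.moveaxis(W,-1,0)
    cv2.imwrite("pics/%s3.png"%n,s["frame"][:,:,::-1])
    f=s["frame"][:,:,::-1]
    if n=="scene":cv2.imwrite("pics/scene3z.png",cv2.resize(f[100:320,80:440],None,fx=2.2,fy=2.2,interpolation=2))
    for g in([.4445,.309],[.4535,.393]):
        try:
            print(n,g);sleeve(s,C,g,zt=.064)
        except Exception as e:print(e)
    q=(np.hypot(x-.561,y-.091)<.03)&(z>.07)
    t=q&(z>.142);print("gauge zmax",np.percentile(z[q],98).round(4),"top c",W[t].mean(0).round(4),"low c",W[q&(z<.1)].mean(0).round(4))
    for nm,(a0,b0) in dict(w=(.695,.12),v=(.692,-.061),sl=(.66,-.19)).items():
        q=(np.hypot(x-a0,y-b0)<.04)&(z>.006)&(z<.06);
        t0=dict(np.load(n+"0.npz"));W0=pts(t0,cfw(t0));q0=(np.hypot(W0[...,0]-a0,W0[...,1]-b0)<.04)&(W0[...,2]>.006)&(W0[...,2]<.06)
        print(nm,W[q].mean(0).round(4),W0[q0].mean(0).round(4))
for p in([.4445,.309],[.4541,.3932]):print("tray xy",((np.array(p)-c)@X).round(3),((np.array(p)-c)@Y).round(3))
E
```

```text
t 33.0 p [0.4441 0.3088 0.2661] rpy [ 1.7992e+02 -1.2000e-01 -9.5980e+01] F [0.  0.  0.8] open 0.0873 J [ 56.   9. -18.  -0. -63. -62.]
ztop 0.0644 n 880
outer [0.445  0.3096 0.0203] px [275.  202.6]
inner [0.4449 0.3094 0.0116] px [275.  202.6]
scene [0.4445, 0.309]
ztop 0.0638 n 111
outer [0.4445 0.3096 0.0199] px [151.8 200. ]
inner [0.4447 0.3098 0.0122] px [151.5 199.6]
scene [0.4535, 0.393]
ztop 0.0638 n 102
outer [0.4541 0.393  0.0202] px [131.  187.4]
inner [0.4546 0.3927 0.0125] px [131.1 187.4]
gauge zmax 0.1484 top c [0.5596 0.089  0.1468] low c [0.5548 0.0855 0.0841]
w [0.6915 0.1169 0.0266] [0.6915 0.1169 0.0268]
v [ 0.6893 -0.0625  0.0259] [ 0.6893 -0.0624  0.0261]
sl [ 0.6912 -0.205   0.0095] [ 0.6905 -0.2058  0.0096]
top [0.4445, 0.309]
ztop 0.0631 n 116
outer [0.4435 0.3094 0.0195] px [155.4 260.6]
inner [0.4431 0.3097 0.0135] px [155.2 260.9]
top [0.4535, 0.393]
ztop 0.0635 n 8
gauge zmax 0.1487 top c [0.5602 0.0906 0.1457] low c [0.5523 0.0851 0.0835]
w [0.6916 0.1186 0.0297] [0.6919 0.1187 0.0301]
v [ 0.6908 -0.0602  0.0265] [ 0.6908 -0.0602  0.0268]
sl [ 0.6908 -0.2066  0.0088] [ 0.6907 -0.2056  0.0091]
tray xy 0.0 -0.042
tray xy 0.001 0.043
```

View pics/scene3z.png

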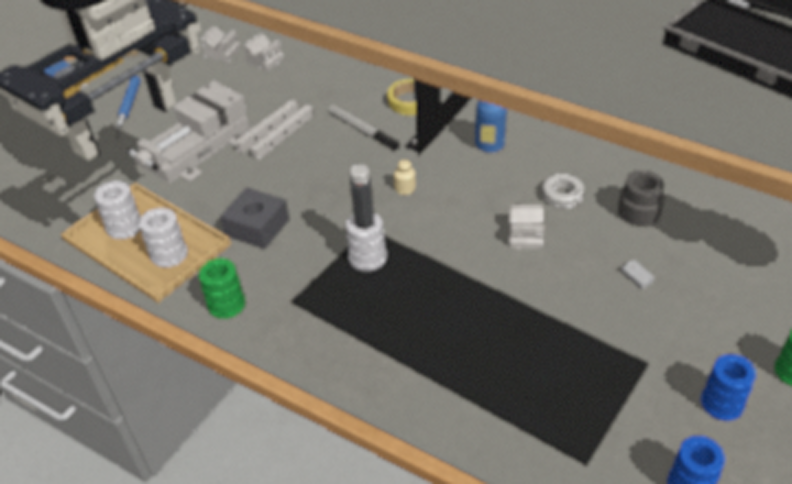

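View pics/w17.png

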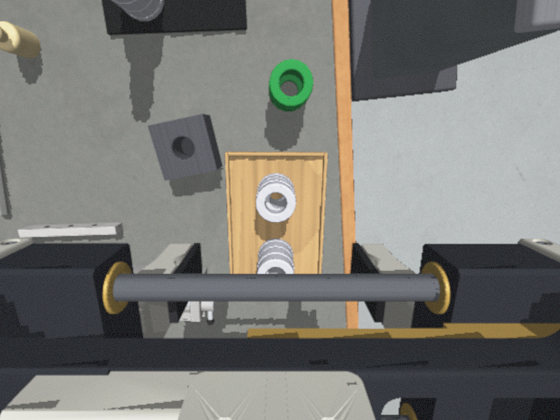

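```bash
python3 -c "
from plant import close_job
print(close_job())"
```

```text
the job is handed in; nothing more can be done
None
```

I handed the job in at about 33 s. The gauge is fully home in the first sleeve I tried, the leftmost one on the mat, and the other two sleeves stand upright in the tray.

- **Gauge:** it went past the 15–17 mm stop with no resistance. The shoulder seated with about 2 N showing on the sensor, roughly 4 N over the free reading.
- **Other two sleeves:** I did not try the gauge in them, because only one sleeve lets it through.
- **Last checks:**
  - The gauge top is at about 0.147–0.149 m; fully home is 0.147 m.
  - The two sleeves are about 42 mm either side of the tray centre, tops level at about 0.064 m.
  - The weight, V-block and slip gauge read within about 1 mm of where they started.
  - The gripper is open and clear.
- **Disagreement:** the top camera's reading of the farther tray sleeve was useless, with only 8 usable pixels because the arm was in the way. The scene camera, and the wrist camera after placing, agree that it is upright and in place.

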